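# Show the rod and locking cap on the enlarged spine model

### The job

Get the big two-vertebra spine model ready to show a patient how a fixation goes together: take the loose rod off the teal caddy, lower it gently into the two empty screw heads until it rests at the bottom of both slots, sticking out evenly at both ends, and only then let go. Then take the gold locking cap from the caddy, carry it over whatever stands in between without bumping any of it, and stop with it hovering upright and centred about a centimetre above the screw head of the blue vertebra that the rod now lies in, where the patient can see how it will go in. Finish like that, still holding the cap and with it touching nothing else; leave the blue cap, the small spine, the mug and the reflex hammer where they are.

Things in the scene. Friction and masses are not known exactly. Their poses are not given: they have to be found in the camera images.
- spine_model: Twice-life-size model of two lumbar vertebrae, one blue, one bone-coloured, lying face down on a dark wooden base 200 x 190 x 12 mm, fixed. Origin: centre of the base's underside; z up, y along the spine from the bone-coloured to the blue vertebra. Two EMPTY metal screw heads stand at x = 42, y = -40 and 40 mm; the side at x = -42 mm is already finished (rod, gold caps, 160 mm high).
- head_blue (a point): Centre of the rim (top) of the empty screw head on the blue vertebra, 158 mm above the table. The head is U-shaped: 30 mm across outside, open on top, with a slot along the model's y axis, 15 mm wide, mouth flared to about 19 mm, slot floor 22 mm below the rim. Axes as the model's.
- head_bone (a point): The same point of the equal empty screw head on the bone-coloured vertebra, 80 mm from head_blue along the model's y.
- rod_seat (a point): Where the rod's middle is when it rests in both slots: midway between the two empty heads, 16 mm below their rims, 142 mm above the table. Rod along the model's y. Between the heads the bone below reaches up to 115 mm, so 27 mm are free under the rod's axis.
- ridge (a point): Point on the model's midline midway between its two spinous processes, at the height of their tops (174 mm above the table, the model's tallest points). They are up to 18 mm wide and 50 mm long, centred 40 mm to either side of this point along the model's y.
- caddy: Teal implant caddy, fixed plate 180 (x) x 120 (y) x 16 mm. Origin: centre of its underside. Two grey notched rests at x = -45 and 45, y = -30 mm (10 mm thick, 30 mm wide, 52 mm high, notch 16 mm wide with its floor at 38 mm) carry the rod along the caddy's x. Two round recesses 8 mm deep at x = -40 and 40, y = 30 mm hold the two caps.
- rod: Loose bright metal rod, 12 mm in diameter, 130 mm long, about 60 g, lying along the caddy's x on the two rests, axis 44 mm above the table (28 mm above the caddy's plate). Origin: its middle, on its axis; its x axis runs along it.
- gold_cap: Loose gold locking cap, about 40 g, upright in one of the caddy's recesses: a threaded disc 22 mm in diameter and 12 mm high, on it a narrower break-off hexagon (16 mm across, 26 mm high; 38 mm in all). Origin: centre of its underside, 8 mm above the table at the start; z up. Grip it by the hexagon, 14 to 38 mm above the underside.
- blue_cap: Bystander: a dark blue cap of the same shape and size in the caddy's other recess.
- small_spine: Bystander: loose life-size lumbar spine piece on a round wooden foot 60 mm in diameter, 148 mm tall, standing between model and caddy. Origin: centre of its underside.
- mug: Bystander: white mug, 76 mm in diameter, 90 mm high, beyond the work. Origin: centre of its underside.
- reflex_hammer: Bystander: reflex hammer with a black rubber head, 186 mm long, 20 mm high, lying on the table between model and caddy. Origin: at table height under the handle, 110 mm from the handle's end and 76 mm from the head's end; x axis towards the head.
Mind the look-alikes: they are no part of the job. Of the things shaped like the rod, the metal one is meant.

How it is judged:
By the outcome, as a careful person would: the job done as asked, in the order asked, and still so for the second after the job is handed in, while the arm keeps its last pose, push and grip.
It also fails if it takes over 64 s, if anything falls off the work surface, if the arm or the gripper's body presses on something with over 40 N, if the wrist force passes 120 N, or if a joint passes its speed limit or range.

### The arm

A 6-joint arm with a two-finger parallel gripper is mounted at the origin on the work surface. World frame = base frame: x ahead of the robot, y to its left, z up, the work surface at z = 0. Lengths are in mm, angles in rad, forces in N, time in s.
With the tool pointing down it reaches from about 275 to 1000 mm from the base axis. Payload 8.4 kg.
Tool frame: the origin (TCP) lies between the finger pads; the fingertips stand 8 mm ahead of it and the grasp point (between the pads) lies 11 mm behind it (tcp_to_tips is the distance from the TCP to the fingertips, in mm); z points along the fingers, y is the line along which they close (so a half turn about z gives the same grasp; the last joint's range is limited). The gripper opens to 85 mm and grips with 20 to 120 N. Pads are 22 mm wide; open, the fingers measure 114 mm over their backs; the gripper's body (76 mm by 85 mm) begins 54 mm behind the grasp point. The pads swing forward as they close: fully open they stand 13 mm farther back than shut.
Start: joints at [1.255, 0.353, 1.633, -0, 1.155, -0.002], TCP at [192.921, 594.483, 239.281] pointing down, gripper open.
Joint ranges: [-2.63, 2.63], [-0.92, 2.1], [0.06, 2.66], [-1.3, 4.44], [0, 2.69], [-3.02, 3.02]. Speed limits (rad/s): [2.22, 2.22, 2.79, 3.14, 3.14, 3.14].

### API

Orientations are given as [roll, pitch, yaw] about the fixed x, y, z axes, in that order (R = Rz(yaw) Ry(pitch) Rx(roll)).
In Python, from rig import * gives the robot as it stands.
- The arm moves only by the tool step_arm, never from a script. Its argument "motion" is a list of rows, each an object with "claw": the finger opening in mm, from 0 to 85.4; "delta_pos": the shift along the tool's x, y, z in mm, a list of three; "turn": the turn about the tool's z in rad. In form: [{"claw": claw, "delta_pos": [dx, dy, dz], "turn": turn}, ...]. A call has 1 to 8 rows; each row shifts and turns the commanded pose from where the row before left it, along the tool's axes as they then stand; what a row does not reach is not made up. A row lasts 1/12 s, in which the tool goes at most 41.7 mm and 7.16 degrees, less where a joint would pass 70% of its speed; a pose out of reach is approached as far as the arm can. A call is refused whole if a number of a shift passes 41.7 or a number of a turn 0.125, either way. A call with a gripper value outside its range is refused whole. The fingers move at their own pace and stop on an object; "force" is the grip in N (left out, the last holds). Time passes only in rows, so rows that do not move let the fingers close. It gives the time, the measured TCP pose, the force, the opening and the grip force at its end, in the units of the state.
- sense(): the state, without advancing time (a new reading comes with each control period).
- grab_frame(name): name is "scene" or "side" or "wrist"; returns a dict with "img" (400x640x3 uint8, red, green, blue), "vertical_fov" (degrees; the focal length in pixels is half the picture's height over the tangent of half this angle, whatever the lens; pixels are square), "cx", "cy" (the principal point, pixels), "D" ([k1, k2, p1, p2, k3] as OpenCV has them; the pictures are not rectified), "R" (3x3) and "t" (3): a world point X has camera coordinates R X + t. Camera axes: x right, y down, z forward; pixel columns grow to the right and rows downward; lengths in mm; the calibration is good to about 2 mm. A picture is of the moment at which its call begins. There is no depth.
- sign_off(): hands the job in; it is judged then, once.
The state is a dict: "clock": time; "qpos": joint angles; "qvel": joint speeds; "joint_efforts": joint torques, N m; "eef_pos": TCP position; "tcp_rot": TCP orientation; "contact_force": force on the tool from outside, world axes, zero at the start; "wrist_torque": the same for the moment, N m; "opening": opening from 0.0 (shut) to 1.0 (fully open); "grasp_force": force on a finger pad.
Only numpy, scipy, OpenCV 4.12 (cv2) and the standard library are available. Lean on these libraries where they do the work, as an engineer would, in place of code of your own. Each camera call takes 0.05 s, during which the arm holds its last target. There are 200 camera calls.

## Working session

There is one attempt and no reset: what is moved stays moved. The work goes in short steps, Python scripts to look and compute and a tool call to move; the robot and the scene stay as the last step left them, time stands still between calls to the robot, and variables do not carry over. Pictures are saved under pics/ and viewed, at most 10 in all, crops included, and the job is handed in when it is done.

Besides the shell and the picture viewer there is one more tool, called after ">>>" as name([rows], argument=value, ...), one row to a line, values as JSON. step_arm: Moves the arm, as the interface text tells. Its arguments: {"type":"object","properties":{"motion":{"type":"array","items":{"type":"object","properties":{"claw":{"type":"number"},"delta_pos":{"type":"array","items":{"type":"number"}},"turn":{"type":"number"}}}},"force":{"type":"number"}},"required":["motion"]}

```bash
ls; mkdir -p pics; python3 - <<'E'
from rig import *
import cv2,pickle
s=sense();print(s)
F={}
for n in("scene","side","wrist"):
    f=grab_frame(n);F[n]=f
    cv2.imwrite(f"pics/{n}0.png",f["img"][:,:,::-1]);print(n,f["vertical_fov"],f["cx"],f["cy"],f["D"],f["R"],f["t"])
pickle.dump(F,open("f0.pkl","wb"))
E
```

```text
pics
{'clock': 0.0, 'qpos': array([ 1.25461704e+00,  3.53654121e-01,  1.63413507e+00,  3.26886739e-05,
        1.15522395e+00, -2.38871394e-03]), 'qvel': array([-0.00109991,  0.00034525, -0.0031539 , -0.00046359, -0.00094162,
       -0.00059017]), 'joint_efforts': array([ 5.41499627e-03, -6.05250049e+01, -3.42085397e+01,  3.80984429e-04,
        9.12890100e-03,  1.47070273e-05]), 'eef_pos': array([192.7528549 , 594.03630165, 238.55755396]), 'tcp_rot': array([-3.14017224e+00, -3.32806732e-05,  2.82778884e+00]), 'contact_force': array([-0.56796114, -1.44203021, -0.16461841]), 'wrist_torque': array([ 0.02839897, -0.0777451 ,  0.06250047]), 'grasp_force': 0.0, 'opening': 0.9981354197617714}
scene 56.3189738153941 321.83048579173595 199.2331634524442 [-0.07056894  0.          0.          0.          0.        ] [[-0.60737572  0.79432862 -0.01169515]
 [ 0.63285591  0.47490353 -0.61152271]
 [-0.48019592 -0.3788254  -0.79114044]] [ 209.18571907 -282.04786666 1428.96009761]
side 56.921063971159946 321.26564618125326 197.64981328871087 [-0.02775989  0.          0.          0.          0.        ] [[-0.94788374 -0.3180034  -0.01975509]
 [-0.22370548  0.70839311 -0.66942891]
 [ 0.22687503 -0.63012145 -0.74261341]] [505.94517564 127.12018808 891.94338865]
wrist 63.84214676125663 329.68581511771623 201.1624849016632 [0.0183582 0.        0.        0.        0.       ] [[ 3.09025540e-01  9.51053398e-01 -8.05986045e-04]
 [ 9.06559459e-01 -2.94311743e-01  3.02540155e-01]
 [ 2.87494631e-01 -9.42233090e-02 -9.53136299e-01]] [-624.33148169  -40.49175319  379.52614415]
```

View pics/scene0.png

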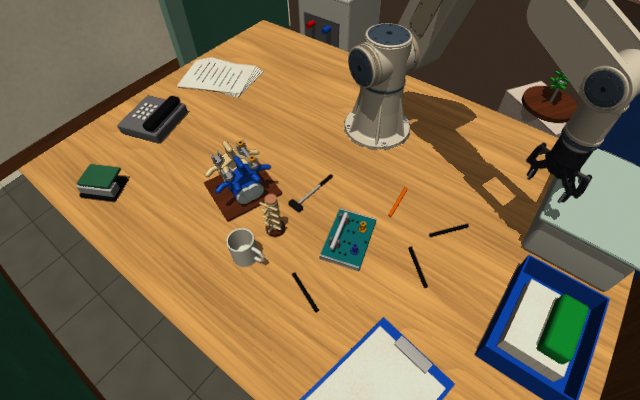

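View pics/side0.png

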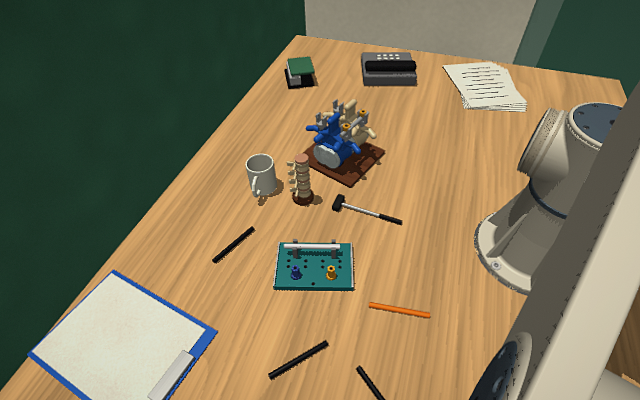

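View pics/wrist0.png

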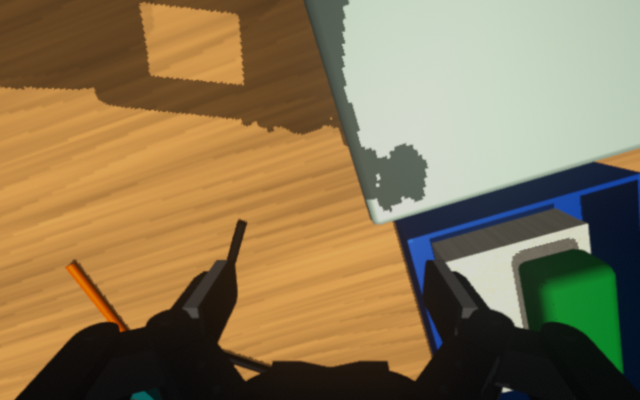

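The scene view shows the caddy at (348,238) with the rod from (334,247) to (345,213), the gold cap at (362,227), the model at (240,180) and the small spine at (273,215). The side view shows the caddy at (314,266), the rod at z-row 246, the gold cap at (331,271) and the model at (345,145).

```bash
cat > h.py <<'E'
import numpy as np,cv2,pickle
def K(f):
    h=f["img"].shape[0];F=h/2/np.tan(np.radians(f["vertical_fov"])/2)
    return np.array([[F,0,f["cx"]],[0,F,f["cy"]],[0,0,1]])
def rays(f,px):
    u=cv2.undistortPoints(np.float64(px).reshape(-1,1,2),K(f),np.array(f["D"]))[:,0]
    d=np.c_[u,np.ones(len(u))]@f["R"];return -f["R"].T@f["t"],d
def plane(f,px,z):
    c,d=rays(f,px);return c+d*((z-c[2])/d[:,2])[:,None]
def tri(f1,p1,f2,p2):
    c1,d1=rays(f1,p1);c2,d2=rays(f2,p2);d1=d1[0];d2=d2[0]
    a=np.linalg.lstsq(np.c_[d1,-d2],c2-c1,rcond=None)[0]
    A=c1+a[0]*d1;B=c2+a[1]*d2;return (A+B)/2,np.linalg.norm(A-B)
def proj(f,X):
    return cv2.projectPoints(np.float64(X).reshape(-1,1,3),cv2.Rodrigues(f["R"])[0],np.float64(f["t"]),K(f),np.array(f["D"]))[0][:,0]
def mask(f,lo,hi):
    return cv2.inRange(cv2.cvtColor(f["img"],cv2.COLOR_RGB2HSV),np.array(lo),np.array(hi))
def blobs(m,amin=10):
    n,l,s,c=cv2.connectedComponentsWithStats(m)
    return [(s[i,4],s[i,:4].tolist(),c[i].round(1).tolist()) for i in range(1,n) if s[i,4]>=amin],l
def rect(pts): return cv2.minAreaRect(np.float32(pts))
E
python3 - <<'E'
from h import *
F=pickle.load(open("f0.pkl","rb"))
roi={"scene":(190,120,400,290),"side":(230,80,410,310)}
for n in roi:
    f=F[n];x0,y0,x1,y1=roi[n];R=np.zeros((400,640),np.uint8);R[y0:y1,x0:x1]=255
    def M(lo,hi): return mask(f,lo,hi)&R
    t=M((80,90,50),(98,255,255));b,l=blobs(t,200)
    print(n,"teal",b)
    ys,xs=np.nonzero(t);r=rect(plane(f,np.c_[xs,ys],16)[:,:2]);print(r)
    br=M((0,120,20),(12,255,110));br=cv2.morphologyEx(br,cv2.MORPH_OPEN,np.ones((3,3)));print("base",blobs(br,100)[0])
    print("gold",blobs(M((15,190,120),(25,255,255)),8)[0])
    print("blue",blobs(M((108,150,40),(125,255,255)),8)[0])
    w=M((0,0,170),(180,40,255));print("bright",blobs(w,30)[0])
    for z,nm in((12,"base"),):
        ys,xs=np.nonzero(br);print(rect(plane(f,np.c_[xs,ys],z)[:,:2]))
a=F["scene"]["img"][120:290,190:390];b=F["side"]["img"][85:295,230:410]
cv2.imwrite("pics/z.png",np.hstack([cv2.resize(a,(400,340),interpolation=2),cv2.resize(b,(291,340),interpolation=2)])[:,:,::-1])
E
```

```text
scene teal [(np.int32(1444), [321, 210, 55, 57], [349.9, 239.1])]
((480.5196228027344, 205.39785766601562), (168.69149780273438, 119.33531188964844), 16.983932495117188)
base [(np.int32(1234), [205, 170, 76, 51], [239.0, 196.0])]
gold [(np.int32(21), [237, 140, 6, 5], [239.6, 142.1]), (np.int32(22), [249, 155, 6, 6], [251.5, 157.9]), (np.int32(16), [361, 222, 5, 5], [362.9, 223.8]), (np.int32(18), [359, 228, 7, 4], [362.0, 229.8])]
blue [(np.int32(746), [216, 157, 54, 41], [241.6, 177.1]), (np.int32(55), [351, 244, 7, 10], [354.2, 249.0])]
bright [(np.int32(91), [331, 213, 16, 35], [338.4, 229.9]), (np.int32(79), [231, 238, 23, 14], [243.2, 246.9])]
((557.45263671875, -122.38600158691406), (325.65093994140625, 197.9407958984375), 71.23941802978516)
side teal [(np.int32(2474), [273, 243, 79, 45], [314.0, 267.6])]
((483.0743103027344, 210.29742431640625), (176.04359436035156, 125.89342498779297), 17.718820571899414)
base [(np.int32(1360), [305, 143, 79, 44], [348.3, 164.5]), (np.int32(129), [293, 195, 20, 10], [302.8, 199.9])]
gold [(np.int32(19), [360, 110, 6, 4], [362.4, 111.6]), (np.int32(24), [343, 124, 7, 5], [345.7, 126.0]), (np.int32(25), [328, 266, 6, 6], [330.6, 268.4]), (np.int32(19), [326, 273, 8, 7], [328.7, 277.1])]
blue [(np.int32(929), [306, 113, 55, 53], [334.3, 138.5]), (np.int32(95), [291, 265, 10, 15], [295.6, 272.8])]
bright [(np.int32(42), [319, 145, 16, 9], [326.9, 148.8]), (np.int32(56), [246, 155, 27, 18], [260.7, 166.4]), (np.int32(36), [252, 176, 5, 15], [253.5, 182.6]), (np.int32(59), [342, 203, 37, 12], [359.8, 208.6]), (np.int32(51), [273, 245, 6, 41], [275.6, 265.3]), (np.int32(198), [284, 244, 56, 4], [313.1, 245.3]), (np.int32(35), [351, 258, 2, 29], [351.8, 270.0])]
((554.3292846679688, -119.70344543457031), (325.4137878417969, 200.3098602294922), 71.67017364501953)
```

View pics/z.png

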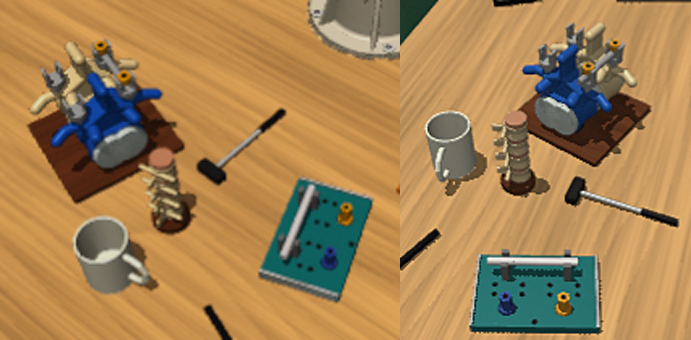

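```bash
python3 - <<'E'
from h import *
F=pickle.load(open("f0.pkl","rb"));a=F["scene"];b=F["side"]
gb,e1=tri(a,[251.5,157.9],b,[345.7,126]);go,e2=tri(a,[239.6,142.1],b,[362.4,111.6]);print("gold blue/bone",gb,e1,go,e2)
d=(gb-go)[:2];L=np.linalg.norm(d);y=d/L;x=np.array([y[1],-y[0]]);print("L",L,"model y dir deg",np.degrees(np.arctan2(y[1],y[0])))
mid=(gb+go)[:2]/2;c=mid+42*x;hb=c+42*x+40*y;ho=c+42*x-40*y;print("c",c,"head_blue",hb,"head_bone",ho)
for f in(a,b):print(proj(f,[[*hb,158],[*ho,158],[*c,174]]).round(1).tolist())
for n,p,q in(("gcap",[362.5,226.5],[329.6,272]),("gtop",[362.9,223.8],[330.6,268.4]),("bcap",[354.2,249],[295.6,272.8]),("rodc",[338.4,229.9],[313.1,245.3])):
    print(n,tri(a,p,b,q))
print("rod ends",tri(a,[345,213.5],b,[339.5,245.5]),tri(a,[333,246.5],b,[284.5,245.5]))
def base(f,z):pass
# base corners: tri extreme
for f in(a,b):
    br=mask(f,(0,120,20),(12,255,110));br=cv2.morphologyEx(br,5 and cv2.MORPH_OPEN,np.ones((3,3)));_,l=blobs(br)
    n=max(range(1,l.max()+1),key=lambda i:((l==i)&(np.arange(640)[None]<400)).sum());ys,xs=np.nonzero(l==n);r=rect(plane(f,np.c_[xs,ys],12)[:,:2]);print(r)
# small spine foot/top, mug
print("spine top",tri(a,[190+161/2,120+157/2],b,[230+116/1.619,85+118/1.619]))
print("hammer head",plane(a,[[190+211/2,120+170/2]],10),"hammer end",plane(a,[[190+283/2,120+113/2]],10))
E
```

```text
gold blue/bone [ 507.87108286 -136.62270096  159.28344263] 0.7889944314223921 [ 481.60091791 -213.21898995  159.627402  ] 1.9655875745919962
L 80.97600295455105 model y dir deg 71.06961273292914
c [ 534.4643646  -188.54644919] head_blue [ 587.16949427 -164.33551557] head_bone [ 561.21596335 -240.00859026]
[[225.9, 170.1], [214.9, 153.9], [232.0, 152.3]]
[[320.7, 115.2], [337.8, 101.8], [341.8, 108.6]]
gcap (array([437.81875854, 224.27642994,  32.87324551]), np.float64(1.1565290672229702))
gtop (array([436.32451319, 223.01844789,  45.60315626]), np.float64(0.5319486308777932))
bcap (array([511.87965005, 245.67693059,  25.14588152]), np.float64(0.9221462018751081))
rodc (array([494.76598755, 175.7508347 ,  42.56777527]), np.float64(2.546766076980332))
rod ends (array([435.69705574, 157.72926066,  43.33786636]), np.float64(2.0699871716688585)) (array([554.74703542, 201.1052006 ,  52.34702753]), np.float64(0.387683911035237))
((535.8193359375, -186.07693481445312), (191.12161254882812, 197.9407958984375), 71.23941802978516)
((533.0955200195312, -183.0093994140625), (192.51242065429688, 200.24061584472656), 71.17780303955078)
spine top (array([580.75151322,   3.8899696 , 146.54129065]), np.float64(0.5513632885038253))
hammer head [[483.5405312    1.05614903  10.        ]] hammer end [[318.2321361   21.20218974  10.        ]]
```

```bash
cat > plan.py <<'E'
import numpy as np,sys
from rig import sense
from scipy.spatial.transform import Rotation as Ro
# usage: plan.py x y z yawdeg vmax [wturn: max turn/row]
x,y,z,yaw,v=map(float,sys.argv[1:6]);s=sense();p=s["eef_pos"];w=s["tcp_rot"]
print("now",p.round(1),w.round(4),"F",s["contact_force"].round(1),"op",round(s["opening"]*85.4,1),"g",s["grasp_force"],"t",s["clock"],"q6",s["qpos"][5].round(2))
d=np.array([x,y,z])-p;dy=(np.radians(yaw)-w[2]+np.pi)%(2*np.pi)-np.pi
n=int(max(np.ceil(np.linalg.norm(d)/v),np.ceil(abs(dy)/.12),1))
yw=w[2];out=[]
for i in range(n):
    R=Ro.from_euler("xyz",[np.pi,0,yw]).as_matrix();out.append(((R.T@d/n).round(1).tolist(),round(-dy/n,3)));yw+=dy/n
for i,o in enumerate(out):print(i,*o)
E
python3 plan.py 492 177 170 17 35
```

```text
now [192.8 594.1 238.7] [-3.1405 -0.      2.8278] F [-0.1 -0.3 -0.3] op 85.6 g 0.0 t 0.15 q6 -0.0
0 [-18.8, -13.8, 3.1] 0.115
1 [-20.3, -11.6, 3.1] 0.115
2 [-21.4, -9.2, 3.1] 0.115
3 [-22.4, -6.7, 3.1] 0.115
4 [-23.0, -4.1, 3.1] 0.115
5 [-23.3, -1.4, 3.1] 0.115
6 [-23.3, 1.3, 3.1] 0.115
7 [-23.0, 4.0, 3.1] 0.115
8 [-22.4, 6.6, 3.1] 0.115
9 [-21.5, 9.1, 3.1] 0.115
10 [-20.3, 11.5, 3.1] 0.115
11 [-18.8, 13.8, 3.1] 0.115
12 [-17.1, 15.8, 3.1] 0.115
13 [-15.2, 17.7, 3.1] 0.115
14 [-13.1, 19.3, 3.1] 0.115
15 [-10.8, 20.7, 3.1] 0.115
16 [-8.3, 21.8, 3.1] 0.115
17 [-5.8, 22.6, 3.1] 0.115
18 [-3.1, 23.1, 3.1] 0.115
19 [-0.5, 23.3, 3.1] 0.115
20 [2.2, 23.2, 3.1] 0.115
21 [4.9, 22.8, 3.1] 0.115
```

>>> step_arm([
  {"claw": 85, "delta_pos": [-18.8, -13.8, 3.1], "turn": 0.115},
  {"claw": 85, "delta_pos": [-20.3, -11.6, 3.1], "turn": 0.115},
  {"claw": 85, "delta_pos": [-21.4, -9.2, 3.1], "turn": 0.115},
  {"claw": 85, "delta_pos": [-22.4, -6.7, 3.1], "turn": 0.115},
  {"claw": 85, "delta_pos": [-23, -4.1, 3.1], "turn": 0.115},
  {"claw": 85, "delta_pos": [-23.3, -1.4, 3.1], "turn": 0.115},
  {"claw": 85, "delta_pos": [-23.3, 1.3, 3.1], "turn": 0.115},
  {"claw": 85, "delta_pos": [-23, 4, 3.1], "turn": 0.115},
])

```text
clock: 0.82
eef_pos: [302.2, 441.6, 214.2]
tcp_rot: [-3.141, 0.0, 1.902]
contact_force: [0.5, -0.2, -0.3]
opening: 0.996
grasp_force: 0.0
```

>>> step_arm([
  {"claw": 85, "delta_pos": [-22.4, 6.6, 3.1], "turn": 0.115},
  {"claw": 85, "delta_pos": [-21.5, 9.1, 3.1], "turn": 0.115},
  {"claw": 85, "delta_pos": [-20.3, 11.5, 3.1], "turn": 0.115},
  {"claw": 85, "delta_pos": [-18.8, 13.8, 3.1], "turn": 0.115},
  {"claw": 85, "delta_pos": [-17.1, 15.8, 3.1], "turn": 0.115},
  {"claw": 85, "delta_pos": [-15.2, 17.7, 3.1], "turn": 0.115},
  {"claw": 85, "delta_pos": [-13.1, 19.3, 3.1], "turn": 0.115},
  {"claw": 85, "delta_pos": [-10.8, 20.7, 3.1], "turn": 0.115},
])

```text
clock: 1.48
eef_pos: [411.1, 290.1, 189.4]
tcp_rot: [-3.141, 0.0, 0.982]
contact_force: [0.5, -0.0, 1.0]
opening: 0.994
grasp_force: 0.0
```

>>> step_arm([
  {"claw": 85, "delta_pos": [-8.3, 21.8, 3.1], "turn": 0.115},
  {"claw": 85, "delta_pos": [-5.8, 22.6, 3.1], "turn": 0.115},
  {"claw": 85, "delta_pos": [-3.1, 23.1, 3.1], "turn": 0.115},
  {"claw": 85, "delta_pos": [-0.5, 23.3, 3.1], "turn": 0.115},
  {"claw": 85, "delta_pos": [2.2, 23.2, 3.1], "turn": 0.115},
  {"claw": 85, "delta_pos": [4.9, 22.8, 3.1], "turn": 0.115},
  {"claw": 85, "delta_pos": [0, 0, 0], "turn": 0},
])

```text
clock: 2.07
eef_pos: [493.9, 174.9, 170.5]
tcp_rot: [3.141, 0.0, 0.289]
contact_force: [0.4, -0.0, -0.9]
opening: 0.998
grasp_force: 0.0
```

```bash
python3 - <<'E'
from rig import *
import cv2,pickle
from h import *
f=grab_frame("wrist");pickle.dump(f,open("w1.pkl","wb"))
cv2.imwrite("pics/w1.png",f["img"][:,:,::-1]);s=sense();print(s["eef_pos"],s["tcp_rot"],s["clock"],s["qpos"])
print("cam",-f["R"].T@f["t"],proj(f,[[435.7,157.7,44],[550,197,44],[437,223,46],[492,177,44]]))
E
```

```text
[492.92330653 176.12032452 170.64727414] [3.14135514e+00 6.26322225e-04 2.94895822e-01] 2.1167 [ 3.40429023e-01  2.77347228e-01  1.91406121e+00 -2.56490239e-04
  9.50820716e-01  1.61647854e+00]
cam [569.09909939 196.63880851 305.36679239] [[328.633892   260.44733855]
 [322.05589216 123.65380489]
 [257.97080401 241.35818996]
 [325.68215413 197.66117911]]
```

View pics/w1.png

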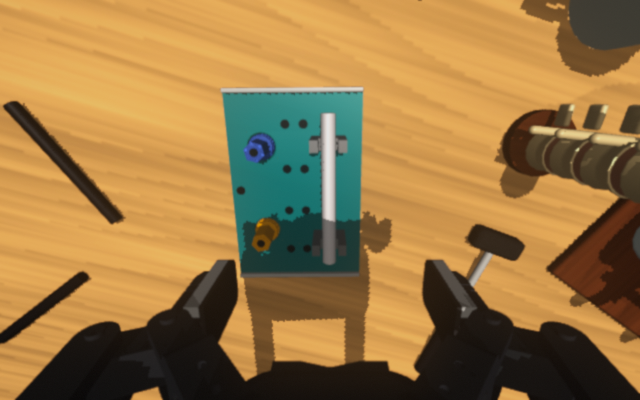

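The wrist view shows the rod from (328,113) to (330,265), the rests at (328,146) and (328,244), and the gold cap's hex top at (261,243).

```bash
python3 - <<'E'
from h import *
f=pickle.load(open("w1.pkl","rb"))
P=plane(f,[[328,113.5],[329.5,265]],44);d=P[0]-P[1];print(P,np.linalg.norm(d),np.degrees(np.arctan2(d[1],d[0])),P.mean(0))
im=f["img"]
for r in (125,170,190,210,225,255):
    row=cv2.cvtColor(im,cv2.COLOR_RGB2HSV)[r,312:348,1];i=np.nonzero(row<70)[0]+312
    print(r,i.min(),i.max(),plane(f,[[(i.min()+i.max())/2,r]],44)[0].round(1))
print("gold top",plane(f,[[261.5,243]],46),"blue",plane(f,[[253,152.5]],46))
E
python3 plan.py 492 177 33 17 12|head -1
```

```text
[[558.77448299 194.68161353  44.        ]
 [431.50416159 155.63444346  44.        ]] 133.12556553673355 17.05627492684071 [495.13932229 175.15802849  44.        ]
125 320 335 [550.2 192.6  44. ]
170 321 335 [515.5 181.9  44. ]
190 322 335 [499.2 176.6  44. ]
210 322 335 [482.  171.5  44. ]
225 322 335 [468.7 167.6  44. ]
255 312 345 [440.9 159.4  44. ]
gold top [[436.33584785 219.66959757  46.        ]] blue [[512.44463879 244.10781247  46.        ]]
now [492.9 176.1 170.6] [3.1414e+00 6.0000e-04 2.9490e-01] F [-0.4  1.  -0.1] op 85.0 g 0.0 t 2.1167 q6 1.62
```

>>> step_arm([
  {"claw": 50, "delta_pos": [0.6, 0.9, 18], "turn": -0.004},
  {"claw": 50, "delta_pos": [0, 0, 24], "turn": 0},
  {"claw": 50, "delta_pos": [0, 0, 24], "turn": 0},
  {"claw": 50, "delta_pos": [0, 0, 24], "turn": 0},
  {"claw": 50, "delta_pos": [0, 0, 20], "turn": 0},
  {"claw": 50, "delta_pos": [0, 0, 15], "turn": 0},
  {"claw": 50, "delta_pos": [0, 0, 10.5], "turn": 0},
  {"claw": 50, "delta_pos": [0, 0, 0], "turn": 0},
])

```text
clock: 2.78
eef_pos: [491.5, 177.0, 33.8]
tcp_rot: [3.142, 0.003, 0.304]
contact_force: [-0.7, -0.0, -0.1]
opening: 0.588
grasp_force: 0.0
```

>>> step_arm([
  {"claw": 25, "delta_pos": [0, 0, 0], "turn": 0},
  {"claw": 20, "delta_pos": [0, 0, 0], "turn": 0},
  {"claw": 16, "delta_pos": [0, 0, 0], "turn": 0},
  {"claw": 14, "delta_pos": [0, 0, 0], "turn": 0},
  {"claw": 10, "delta_pos": [0, 0, 0], "turn": 0},
  {"claw": 5, "delta_pos": [0, 0, 0], "turn": 0},
  {"claw": 5, "delta_pos": [0, 0, 0], "turn": 0},
  {"claw": 5, "delta_pos": [0, 0, 0], "turn": 0},
], force=40)

```text
clock: 3.45
eef_pos: [493.8, 177.1, 36.5]
tcp_rot: [-3.141, -0.002, 0.302]
contact_force: [0.0, -0.3, 6.6]
opening: 0.123
grasp_force: 39.0
```

>>> step_arm([
  {"claw": 5, "delta_pos": [0, 0, -5], "turn": 0},
  {"claw": 5, "delta_pos": [0, 0, -15], "turn": 0},
  {"claw": 5, "delta_pos": [0, 0, -25], "turn": 0},
  {"claw": 5, "delta_pos": [0, 0, -35], "turn": 0},
  {"claw": 5, "delta_pos": [0, 0, -35], "turn": 0},
  {"claw": 5, "delta_pos": [0, 0, -35], "turn": 0},
  {"claw": 5, "delta_pos": [0, 0, -35], "turn": 0},
  {"claw": 5, "delta_pos": [0, 0, 0], "turn": 0},
])

```text
clock: 4.12
eef_pos: [496.4, 177.9, 227.7]
tcp_rot: [-3.141, -0.01, 0.302]
contact_force: [1.9, 0.1, 0.0]
opening: 0.122
grasp_force: 39.0
```

```bash
python3 - <<'E'
from rig import *
import cv2,pickle
from h import *
F={n:grab_frame(n) for n in("wrist","scene","side")};pickle.dump(F,open("f2.pkl","wb"))
f=F["wrist"];P=sense()["eef_pos"];print(P)
a,b=F["scene"],F["side"]
for g in(a,b):print(proj(g,[[P[0],P[1],P[2]+10]]))
px=proj(a,[P])[0].astype(int);py=proj(b,[P])[0].astype(int)
def crop(g,p):return cv2.resize(g["img"][max(0,p[1]-50):p[1]+50,p[0]-50:p[0]+50],(300,300),interpolation=2)
h=cv2.resize(f["img"],(480,300))
cv2.imwrite("pics/g2.png",np.hstack([crop(b,py),h])[:,:,::-1]);print(py)
E
python3 plan.py 574 -202 240 71 35
```

```text
[492.83897768 176.7030933  220.65953658]
[[340.65272415 188.42219457]]
[[310.03138559 191.32324504]]
[310 194]
now [492.8 176.7 220.7] [ 3.1416e+00 -4.0000e-04  3.0180e-01] F [-0.9 -0.  -1.4] op 10.5 g 38.97541344165802 t 4.2667 q6 1.61
0 [-2.9, 32.1, -1.6] -0.078
1 [-5.4, 31.8, -1.6] -0.078
2 [-7.9, 31.3, -1.6] -0.078
3 [-10.3, 30.6, -1.6] -0.078
4 [-12.7, 29.7, -1.6] -0.078
5 [-14.9, 28.6, -1.6] -0.078
6 [-17.1, 27.4, -1.6] -0.078
7 [-19.2, 25.9, -1.6] -0.078
8 [-21.2, 24.4, -1.6] -0.078
9 [-23.0, 22.6, -1.6] -0.078
10 [-24.7, 20.8, -1.6] -0.078
11 [-26.3, 18.8, -1.6] -0.078
```

View pics/g2.png

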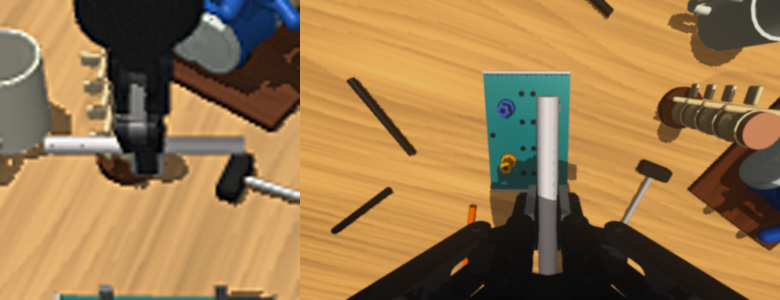

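The side crop shows the rod level in the fingers, from x≈275 to 341.7 full-frame. The wrist view shows it from (330.7,129) to (329.5,366).

```bash
python3 - <<'E'
from h import *
F=pickle.load(open("f2.pkl","rb"));p=np.array([492.8,176.7])
u=np.array([np.cos(.3018),np.sin(.3018)]);v=np.array([u[1],-u[0]])
f=F["wrist"]
g=cv2.cvtColor(f["img"],cv2.COLOR_RGB2GRAY)
print(g[120:136,331].tolist(),g[355:376,330].tolist())
for z in(226,229.5,233):
  P=plane(f,[[330.7,129],[329.5,366]],z)[:,:2]-p;print(z,(P@u),(P@v),np.linalg.norm(P[0]-P[1]))
b=F["side"];g=cv2.cvtColor(b["img"],cv2.COLOR_RGB2GRAY)
hh=cv2.cvtColor(b["img"],cv2.COLOR_RGB2HSV)
m=((hh[:,:,1]<50)&(hh[:,:,2]>80)).astype(np.uint8);m[:,:272]=0;m[:,346:]=0;m[:180]=0;m[:200,:][:,:]&=1;m[204:]=0
c=np.nonzero(m.sum(0))[0];print(c)
for cc in(278,284,290,296,325,330,335,339):print(cc,np.nonzero(m[:,cc])[0])
E
```

```text
[116, 115, 114, 115, 115, 114, 109, 103, 111, 156, 201, 215, 216, 216, 216, 216] [103, 103, 103, 103, 102, 103, 103, 103, 102, 102, 96, 71, 36, 16, 13, 14, 13, 13, 13, 13, 11]
226 [ 70.35551745 -52.03921597] [1.11375721 0.53939819] 122.3960810533542
229.5 [ 70.61759784 -48.65871269] [1.10454251 0.54481724] 119.27762383515966
233 [ 70.87967823 -45.27820942] [1.0953278  0.55023629] 116.15916661696504
[272 273 274 275 276 277 278 279 280 281 282 283 284 285 286 287 288 289
 290 291 292 293 294 295 296 297 298 299 300 301 302 303 304 305 306 307
 308 313 314 315 316 317 318 319 320 321 322 323 324 325 326 327 328 329
 330 331 332 333 334 335 336 337 338 339 340 341 342 343 344]
278 [189 190 191 192 193 194]
284 [190 191 192 193 194]
290 [189 190 191 192 193 194]
296 [189 190 191 192 193 194]
325 [190 191 192 193 194]
330 [190 191 192 193 194]
335 [190 191 192 193 194]
339 [190 191 192 193 194]
```

>>> step_arm([
  {"claw": 5, "delta_pos": [-2.9, 32.1, -1.6], "turn": -0.078},
  {"claw": 5, "delta_pos": [-5.4, 31.8, -1.6], "turn": -0.078},
  {"claw": 5, "delta_pos": [-7.9, 31.3, -1.6], "turn": -0.078},
  {"claw": 5, "delta_pos": [-10.3, 30.6, -1.6], "turn": -0.078},
  {"claw": 5, "delta_pos": [-12.7, 29.7, -1.6], "turn": -0.078},
  {"claw": 5, "delta_pos": [-14.9, 28.6, -1.6], "turn": -0.078},
])

```text
clock: 4.77
eef_pos: [532.5, -14.0, 228.2]
tcp_rot: [-3.139, 0.003, 0.774]
contact_force: [1.3, 0.2, 0.1]
opening: 0.125
grasp_force: 39.1
```

```bash
python3 - <<'E'
from rig import *
import cv2,pickle
from h import *
grab_frame("wrist");f=grab_frame("wrist");pickle.dump(f,open("w3.pkl","wb"));s=sense();print(s["eef_pos"],s["tcp_rot"])
cv2.imwrite("pics/w3.png",f["img"][:,:,::-1])
print(proj(f,[[587.2,-164.3,158],[561.2,-240,158],[574,-202,142]]))
E
```

```text
[533.428642   -16.16236399 228.4539938 ] [-3.14071482e+00  2.64038785e-03  7.70089581e-01]
[[518.92130387 300.67130839]
 [548.34493457 378.0083096 ]
 [521.82238369 326.74961737]]
```

View pics/w3.png

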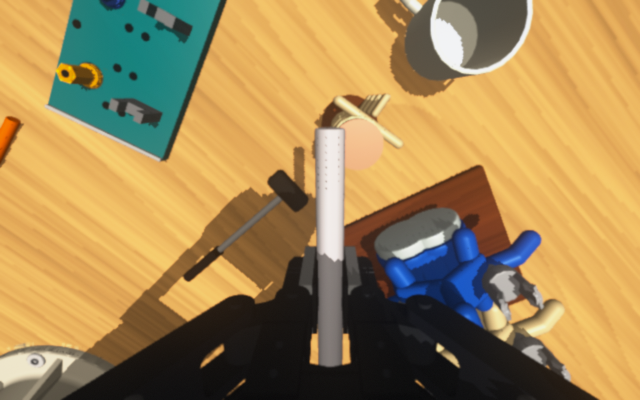

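The wrist view shows the rod's far end at (330,128). The blue vertebra's empty head is near (515,285) and the bone one's near (540,355), partly hidden, so I'll move to a clearer viewpoint.

```bash
python3 plan.py 482 -223 242 71.1 34;  python3 - <<'E'
from h import *
F=pickle.load(open("f2.pkl","rb"));p=np.array([492.8,176.7])
u=np.array([np.cos(.3018),np.sin(.3018)]);v=np.array([u[1],-u[0]])
b=F["side"];P=plane(b,[[275,192],[341.7,192]],229.5)[:,:2]-p;print(P@u,P@v)
a=F["scene"];hh=cv2.cvtColor(a["img"],cv2.COLOR_RGB2HSV)
m=((hh[:,:,1]<50)&(hh[:,:,2]>90)).astype(np.uint8)
for t in(-72,-68,-64,-60,-56,-52,50,54,58,62,66,70,74,78):
  q=np.array([*(p+t*u+.8*v),229.5]);out=[]
  for g in(a,b):
    x,y=proj(g,q)[0];out+=[cv2.cvtColor(g["img"],cv2.COLOR_RGB2HSV)[int(round(y))+k,int(round(x))].tolist() for k in(-1,0,1)]
  print(t,out)
E
```

```text
now [533.4 -16.2 228.5] [-3.1407e+00  2.6000e-03  7.7010e-01] F [-0.4  0.6 -0.7] op 10.4 g 39.11754369735718 t 4.8667 q6 0.77
0 [-25.8, 16.1, -1.9] -0.067
1 [-26.9, 14.3, -1.9] -0.067
2 [-27.8, 12.5, -1.9] -0.067
3 [-28.5, 10.6, -1.9] -0.067
4 [-29.2, 8.6, -1.9] -0.067
5 [-29.7, 6.7, -1.9] -0.067
6 [-30.1, 4.7, -1.9] -0.067
[ 68.85721268 -61.80509054] [-0.95580771 -0.50040113]
-72 [[0, 0, 10], [105, 43, 12], [0, 0, 11], [17, 129, 200], [16, 131, 203], [17, 131, 203]]
-68 [[150, 26, 10], [120, 21, 12], [100, 64, 12], [17, 133, 203], [17, 130, 202], [16, 131, 201]]
-64 [[120, 21, 12], [100, 64, 12], [120, 21, 12], [17, 133, 204], [17, 133, 204], [17, 132, 209]]
-60 [[100, 64, 12], [120, 21, 12], [90, 28, 9], [15, 74, 155], [16, 75, 164], [16, 75, 169]]
-56 [[90, 23, 11], [90, 23, 11], [150, 64, 8], [60, 2, 119], [15, 8, 133], [8, 8, 134]]
-52 [[90, 23, 11], [150, 64, 8], [0, 0, 10], [8, 9, 110], [10, 6, 121], [18, 10, 133]]
50 [[11, 18, 199], [9, 16, 204], [5, 15, 200], [96, 5, 242], [15, 4, 237], [11, 13, 215]]
54 [[6, 13, 197], [8, 15, 203], [10, 15, 201], [80, 3, 245], [15, 4, 237], [16, 13, 212]]
58 [[8, 15, 203], [10, 15, 201], [6, 13, 195], [80, 3, 247], [12, 5, 236], [15, 12, 210]]
62 [[9, 22, 194], [8, 14, 194], [12, 8, 160], [70, 3, 247], [18, 5, 236], [15, 12, 209]]
66 [[8, 14, 194], [12, 8, 160], [9, 23, 111], [70, 3, 248], [6, 5, 239], [13, 12, 151]]
70 [[11, 42, 121], [15, 124, 162], [17, 157, 206], [22, 16, 233], [20, 3, 247], [8, 5, 217]]
74 [[15, 124, 162], [17, 157, 206], [17, 154, 210], [33, 27, 105], [33, 24, 106], [17, 99, 165]]
78 [[17, 156, 209], [17, 154, 210], [17, 157, 206], [26, 34, 113], [26, 32, 113], [33, 25, 114]]
```

>>> step_arm([
  {"claw": 5, "delta_pos": [-25.8, 16.1, -1.9], "turn": -0.067},
  {"claw": 5, "delta_pos": [-26.9, 14.3, -1.9], "turn": -0.067},
  {"claw": 5, "delta_pos": [-27.8, 12.5, -1.9], "turn": -0.067},
  {"claw": 5, "delta_pos": [-28.5, 10.6, -1.9], "turn": -0.067},
  {"claw": 5, "delta_pos": [-29.2, 8.6, -1.9], "turn": -0.067},
  {"claw": 5, "delta_pos": [-29.7, 6.7, -1.9], "turn": -0.067},
  {"claw": 5, "delta_pos": [-30.1, 4.7, -1.9], "turn": -0.067},
  {"claw": 5, "delta_pos": [0, 0, 0], "turn": 0},
])

```text
clock: 5.53
eef_pos: [480.4, -222.4, 242.1]
tcp_rot: [-3.139, 0.001, 1.24]
contact_force: [0.3, 0.1, -0.3]
opening: 0.119
grasp_force: 39.1
```

```bash
python3 - <<'E'
from rig import *
import cv2,pickle
from h import *
for i in range(3):grab_frame("wrist")
f=grab_frame("wrist");pickle.dump(f,open("w4.pkl","wb"));s=sense();print(s["eef_pos"],s["tcp_rot"])
q=proj(f,[[587.2,-164.3,158],[561.2,-240,158],[507.9,-136.6,160],[481.6,-213.2,160]]);print(q)
x,y=300,20
cv2.imwrite("pics/w4.png",cv2.resize(f["img"][y:y+250,x:x+320],(768,600),interpolation=2)[:,:,::-1])
E
```

```text
[ 481.653064   -218.09273827  242.29633894] [-3.13932014e+00 -7.15593370e-04  1.23764139e+00]
[[456.60621385  84.8542884 ]
 [443.43015647 204.0819527 ]
 [324.98506634  84.87232525]
 [325.95158622 205.98485144]]
```

View pics/w4.png

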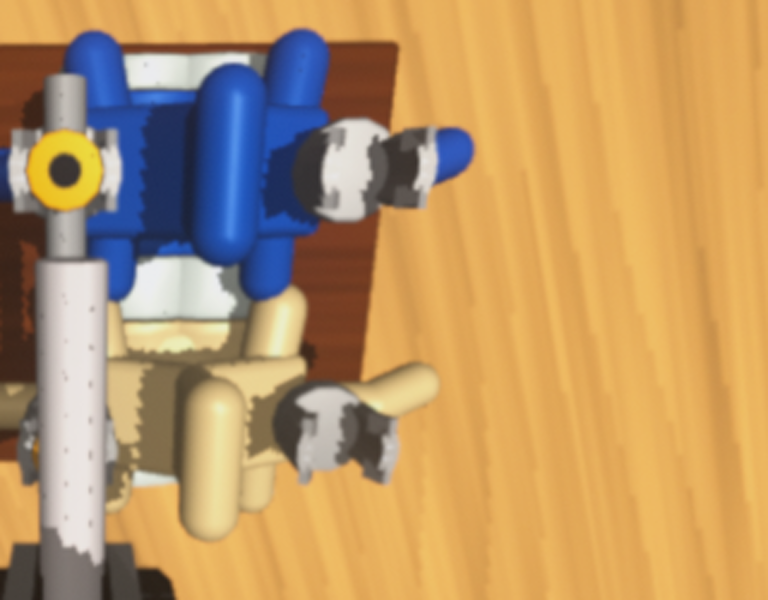

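The wrist view from near shows the empty blue head's rim centred at about (458.8,90) full-frame, the bone head's at about (445,204.5), and the finished gold cap at (326.7,90.8). These are within a few px of my predictions.

```bash
python3 - <<'E'
from rig import *
from h import *
for i in range(6):
    f=grab_frame("wrist");s=sense();print(s["eef_pos"].round(2),s["tcp_rot"].round(4),s["qpos"].round(4),(-f["R"].T@f["t"]).round(1),plane(f,[[458.8,90],[445,204.5]],158)[:,:2].round(1).tolist(),plane(f,[[326.7,90.8]],160)[0].round(1).tolist())
E
```

```text
[ 481.88 -217.94  242.57] [-3.1398e+00 -6.0000e-04  1.2386e+00] [-4.2780e-01  2.0120e-01  1.8332e+00  5.0000e-04  1.1090e+00 -9.5800e-02] [ 508.4 -145.7  377.2] [[588.2, -167.3], [562.6, -240.3]] [508.0, -139.9, 160.0]
[ 482.06 -217.96  242.82] [-3.1403e+00 -4.0000e-04  1.2392e+00] [-4.276e-01  2.009e-01  1.833e+00  3.000e-04  1.109e+00 -9.620e-02] [ 508.5 -145.5  377.5] [[588.5, -167.1], [562.9, -240.3]] [508.2, -139.7, 160.0]
[ 482.16 -218.02  242.99] [-3.1406e+00 -3.0000e-04  1.2396e+00] [-4.2760e-01  2.0080e-01  1.8328e+00  2.0000e-04  1.1091e+00 -9.6600e-02] [ 508.5 -145.5  377.7] [[588.8, -167.1], [563.2, -240.3]] [508.3, -139.7, 160.0]
[ 482.24 -218.17  243.17] [-3.1410e+00 -2.0000e-04  1.2398e+00] [-4.2780e-01  2.0060e-01  1.8326e+00  1.0000e-04  1.1091e+00 -9.6800e-02] [ 508.6 -145.5  377.9] [[589.0, -167.2], [563.5, -240.5]] [508.4, -139.8, 160.0]
[ 482.28 -218.36  243.33] [-3.1413e+00 -1.0000e-04  1.2397e+00] [-4.2800e-01  2.0040e-01  1.8324e+00  1.0000e-04  1.1091e+00 -9.7000e-02] [ 508.6 -145.6  378. ] [[589.2, -167.4], [563.6, -240.8]] [508.5, -140.0, 160.0]
[ 482.31 -218.52  243.43] [-3.1415e+00 -1.0000e-04  1.2397e+00] [-4.2830e-01  2.0040e-01  1.8322e+00  1.0000e-04  1.1091e+00 -9.7200e-02] [ 508.6 -145.8  378.2] [[589.3, -167.6], [563.7, -241.0]] [508.6, -140.2, 160.0]
```

```bash
python3 plan.py 573.2 -207.5 215 71.05 15
```

```text
now [ 482.3 -218.5  243.4] [-3.1415e+00 -1.0000e-04  1.2397e+00] F [ 1.5 -0.  -0.9] op 10.3 g 39.08770680427551 t 6.0333 q6 -0.1
0 [5.7, 11.8, 4.1] -0.0
1 [5.7, 11.8, 4.1] -0.0
2 [5.7, 11.8, 4.1] -0.0
3 [5.7, 11.8, 4.1] -0.0
4 [5.7, 11.8, 4.1] -0.0
5 [5.7, 11.8, 4.1] -0.0
6 [5.7, 11.8, 4.1] -0.0
```

>>> step_arm([
  {"claw": 5, "delta_pos": [5.7, 11.8, 4.1], "turn": 0},
  {"claw": 5, "delta_pos": [5.7, 11.8, 4.1], "turn": 0},
  {"claw": 5, "delta_pos": [5.7, 11.8, 4.1], "turn": 0},
  {"claw": 5, "delta_pos": [5.7, 11.8, 4.1], "turn": 0},
  {"claw": 5, "delta_pos": [5.7, 11.8, 4.1], "turn": 0},
  {"claw": 5, "delta_pos": [5.7, 11.8, 4.1], "turn": 0},
  {"claw": 5, "delta_pos": [5.7, 11.8, 4.1], "turn": 0},
])

```text
clock: 6.62
eef_pos: [574.7, -208.1, 214.0]
tcp_rot: [-3.141, -0.0, 1.239]
contact_force: [0.6, 0.1, -0.5]
opening: 0.123
grasp_force: 39.1
```

>>> step_arm([
  {"claw": 5},
  {"claw": 5},
  {"claw": 5},
  {"claw": 5},
  {"claw": 5},
  {"claw": 5},
  {"claw": 5},
  {"claw": 5},
])

```text
schema error: expected keys claw, delta_pos, turn
```

```bash
python3 plan.py 573.2 -207.5 170 71.05 200; python3 - <<'E'
from rig import *
import pickle
from h import *
F={n:grab_frame(n) for n in("wrist","scene","side")};pickle.dump(F,open("f5.pkl","wb"))
f=F["wrist"];q=proj(f,[[588,-166,158]])[0].astype(int);print(q)
x=min(max(q[0]-100,0),440);y=min(max(q[1]-90,0),250)
A=cv2.resize(f["img"][y:y+150,x:x+200],(520,390),interpolation=2)
B=cv2.resize(F["side"]["img"][60:190,270:400],(270,270),interpolation=2);C=cv2.resize(F["scene"]["img"][100:230,170:300],(270,270),interpolation=2)
im=np.zeros((540,790,3),np.uint8);im[:390,:520]=A;im[:270,520:]=B;im[270:,520:]=C
cv2.imwrite("pics/w5.png",im[:,:,::-1]);print(x,y,sense()["eef_pos"])
E
```

```text
now [ 574.7 -208.1  214. ] [-3.1411 -0.      1.239 ] F [ 0.6  0.1 -0.5] op 10.5 g 39.08967196941376 t 6.6167 q6 -0.02
0 [0.1, -1.6, 44.0] -0.001
[325 157]
225 67 [ 573.91008351 -208.09665755  213.95154618]
```

View pics/w5.png

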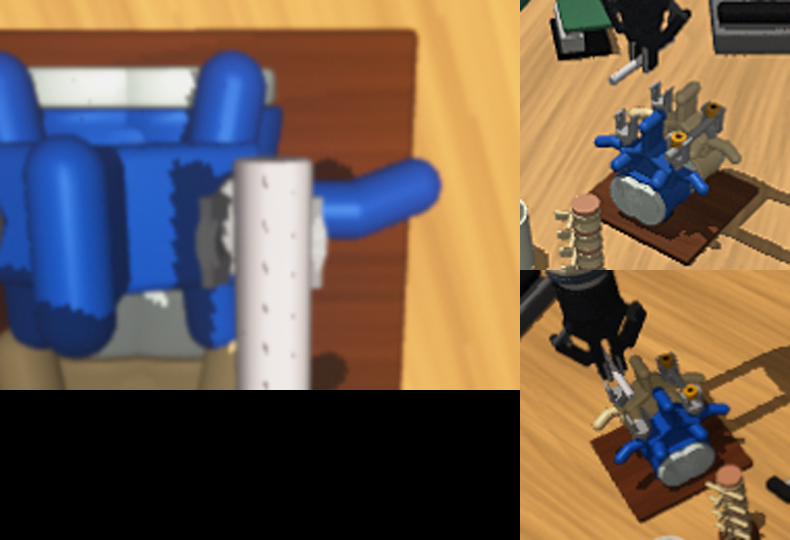

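The wrist crop shows the blue head spanning x 200–326 (centre 263), with the rod (centre 274) about 1.8 mm too far along +tool y. That agrees with the numbers, so I'll shift by −1.7 and descend.

>>> step_arm([
  {"claw": 5, "delta_pos": [0, -1.7, 6], "turn": 0},
  {"claw": 5, "delta_pos": [0, 0, 10], "turn": 0},
  {"claw": 5, "delta_pos": [0, 0, 12], "turn": 0},
  {"claw": 5, "delta_pos": [0, 0, 12], "turn": 0},
  {"claw": 5, "delta_pos": [0, 0, 8], "turn": 0},
  {"claw": 5, "delta_pos": [0, 0, 4], "turn": 0},
  {"claw": 5, "delta_pos": [0, 0, 0], "turn": 0},
  {"claw": 5, "delta_pos": [0, 0, 0], "turn": 0},
])

```text
clock: 7.43
eef_pos: [571.5, -207.9, 162.6]
tcp_rot: [-3.141, -0.0, 1.239]
contact_force: [0.0, 0.1, -0.8]
opening: 0.122
grasp_force: 39.1
```

```bash
python3 - <<'E'
from rig import *
from h import *
import pickle
f=grab_frame("wrist");f=grab_frame("wrist");pickle.dump(f,open("w6.pkl","wb"))
s=sense();p=s["eef_pos"];print(p,s["tcp_rot"],s["contact_force"])
v=np.array([.9458,-.3247]);u=np.array([.3247,.9458]);print("v,u",p[:2]@v,p[:2]@u)
hsv=cv2.cvtColor(f["img"],cv2.COLOR_RGB2HSV);q=proj(f,[[587.7,-166,158]])[0];print(q)
r=int(q[1])
for rr in range(r-12,r+16,4):
    row=f["img"][rr,270:390];S=hsv[rr,270:390,1];i=np.nonzero(S<45)[0]+270;print(rr,i.tolist() and (i.min(),i.max(),len(i)))
for rr in range(90,160,3):print(rr,f["img"][rr,330].tolist(),end=" ")
E
```

```text
[ 571.98234251 -208.05111195  163.28223967] [3.14070057e+00 2.32818875e-05 1.23875302e+00] [0.16759479 0.00812701 0.01839449]
v,u 608.535095601365 -11.052075072261715
[329.61735715 175.64276491]
163 (np.int64(298), np.int64(360), 63)
167 (np.int64(298), np.int64(361), 64)
171 (np.int64(297), np.int64(362), 66)
175 (np.int64(296), np.int64(363), 68)
179 (np.int64(296), np.int64(362), 67)
183 (np.int64(296), np.int64(362), 67)
187 (np.int64(298), np.int64(361), 64)
90 [132, 93, 79] 93 [129, 134, 147] 96 [89, 102, 146] 99 [71, 84, 135] 102 [80, 92, 137] 105 [87, 98, 128] 108 [57, 67, 110] 111 [46, 76, 157] 114 [46, 79, 164] 117 [45, 79, 163] 120 [44, 78, 161] 123 [43, 76, 159] 126 [62, 83, 143] 129 [197, 187, 184] 132 [246, 242, 240] 135 [246, 242, 240] 138 [246, 242, 240] 141 [246, 242, 241] 144 [247, 243, 241] 147 [246, 242, 241] 150 [247, 242, 241] 153 [247, 242, 241] 156 [247, 242, 241] 159 [247, 242, 241]
```

```bash
python3 - <<'E'
from h import *
f=pickle.load(open("w6.pkl","rb"));hsv=cv2.cvtColor(f["img"],cv2.COLOR_RGB2HSV)
u=np.array([.3247,.9458]);v=np.array([.9458,-.3247])
for rr in (133,138,143,148):
    i=np.nonzero(hsv[rr,305:355,1]<40)[0]+305;print(rr,i.min(),i.max())
    X=plane(f,[[(i.min()+i.max())/2,rr]],172)[0,:2];print("rod v,u",X@v,X@u)
for w in(295.8,362.8,329.3):
    X=plane(f,[[w,178]],158)[0,:2];print("head v,u",X@v,X@u)
X=plane(f,[[330,128]],172)[0,:2];print("rod end u",X@u)
E
```

```text
133 315 344
rod v,u 609.7268535025634 53.85029955175369
138 315 344
rod v,u 609.723250580239 51.95200693838717
143 314 345
rod v,u 609.7196135704514 50.03541817014843
148 310 349
rod v,u 609.7159420761382 48.10031879238329
head v,u 594.6421450611228 32.773475939907485
head v,u 624.5674413136568 32.71528915627471
head v,u 609.6031641129614 32.7465043358759
rod end u 55.73016253765758
```

>>> step_arm([
  {"claw": 5, "delta_pos": [2, 0, 0], "turn": 0},
  {"claw": 5, "delta_pos": [0, 0, 3], "turn": 0},
  {"claw": 5, "delta_pos": [0, 0, 3], "turn": 0},
  {"claw": 5, "delta_pos": [0, 0, 3], "turn": 0},
  {"claw": 5, "delta_pos": [0, 0, 3], "turn": 0},
  {"claw": 5, "delta_pos": [0, 0, 3], "turn": 0},
  {"claw": 5, "delta_pos": [0, 0, 3], "turn": 0},
  {"claw": 5, "delta_pos": [0, 0, 2], "turn": 0},
])

```text
clock: 8.2
eef_pos: [572.1, -206.0, 142.2]
tcp_rot: [-3.141, -0.0, 1.239]
contact_force: [0.7, -0.2, -0.9]
opening: 0.123
grasp_force: 39.1
```

>>> step_arm([
  {"claw": 5, "delta_pos": [0, 0, 1], "turn": 0},
  {"claw": 5, "delta_pos": [0, 0, 1], "turn": 0},
  {"claw": 5, "delta_pos": [0, 0, 1], "turn": 0},
  {"claw": 5, "delta_pos": [0, 0, 1], "turn": 0},
  {"claw": 5, "delta_pos": [0, 0, 1], "turn": 0},
  {"claw": 5, "delta_pos": [0, 0, 0], "turn": 0},
  {"claw": 5, "delta_pos": [0, 0, 0], "turn": 0},
])

```text
clock: 8.78
eef_pos: [572.2, -206.0, 137.8]
tcp_rot: [-3.142, 0.0, 1.239]
contact_force: [0.1, -0.1, -0.3]
opening: 0.12
grasp_force: 39.1
```

No contact yet; continuing gently.

>>> step_arm([
  {"claw": 5, "delta_pos": [0, 0, 0.8], "turn": 0},
  {"claw": 5, "delta_pos": [0, 0, 0.8], "turn": 0},
  {"claw": 5, "delta_pos": [0, 0, 0.7], "turn": 0},
  {"claw": 5, "delta_pos": [0, 0, 0.7], "turn": 0},
  {"claw": 5, "delta_pos": [0, 0, 0], "turn": 0},
  {"claw": 5, "delta_pos": [0, 0, 0], "turn": 0},
])

```text
clock: 9.28
eef_pos: [572.2, -206.0, 134.7]
tcp_rot: [-3.141, -0.0, 1.239]
contact_force: [-0.5, -0.2, 0.2]
opening: 0.12
grasp_force: 39.2
```

```bash
python3 - <<'E'
from rig import *
from h import *
F={n:grab_frame(n) for n in("wrist","scene","side")};pickle.dump(F,open("f7.pkl","wb"));f=F["wrist"]
s=sense();print(s["eef_pos"],s["contact_force"])
u=np.array([.3247,.9458]);g=f["img"]
q=proj(f,[[587.7,-166,158]])[0];c=int(q[0]);print(q)
for r in range(110,200,2):print(r,g[r,c].tolist(),g[r,c-26].tolist(),g[r,c+26].tolist())
E
```

```text
[ 572.22932593 -205.98252938  134.79231585] [-0.34378262 -0.33388675 -0.58103176]
[330.4398737 198.6669952]
110 [67, 83, 139] [56, 112, 221] [141, 73, 44]
112 [59, 74, 129] [56, 111, 223] [141, 74, 44]
114 [48, 67, 131] [54, 112, 224] [143, 74, 45]
116 [49, 75, 153] [55, 114, 226] [147, 76, 45]
118 [49, 80, 164] [55, 115, 227] [149, 76, 46]
120 [48, 82, 166] [57, 119, 228] [147, 76, 46]
122 [47, 83, 171] [57, 121, 230] [146, 76, 48]
124 [47, 83, 173] [60, 125, 232] [148, 77, 49]
126 [67, 91, 157] [58, 119, 226] [148, 76, 47]
128 [142, 135, 139] [63, 129, 233] [150, 77, 48]
130 [242, 237, 235] [63, 127, 230] [156, 81, 51]
132 [250, 246, 245] [47, 80, 153] [157, 81, 51]
134 [249, 247, 245] [45, 67, 126] [154, 81, 51]
136 [250, 247, 245] [42, 64, 124] [147, 78, 50]
138 [250, 247, 245] [45, 89, 183] [139, 74, 47]
140 [250, 247, 245] [47, 105, 210] [91, 53, 41]
142 [250, 247, 245] [49, 109, 219] [79, 48, 40]
144 [250, 247, 245] [48, 110, 221] [79, 49, 41]
146 [250, 247, 245] [44, 86, 177] [79, 49, 42]
148 [250, 247, 245] [44, 91, 189] [80, 49, 42]
150 [250, 247, 245] [48, 107, 215] [82, 5
[... 474 characters left out ...]
 82]
172 [250, 247, 245] [97, 95, 98] [99, 94, 92]
174 [250, 247, 245] [140, 136, 137] [112, 107, 105]
176 [250, 247, 246] [150, 147, 147] [105, 100, 99]
178 [250, 247, 246] [150, 146, 146] [97, 92, 90]
180 [250, 247, 246] [151, 147, 147] [110, 104, 102]
182 [250, 247, 246] [151, 148, 148] [114, 108, 107]
184 [250, 247, 246] [150, 147, 147] [115, 109, 108]
186 [250, 247, 246] [146, 142, 142] [111, 106, 104]
188 [250, 247, 246] [126, 123, 123] [100, 96, 94]
190 [250, 247, 246] [148, 146, 144] [135, 131, 128]
192 [250, 247, 246] [126, 124, 123] [99, 95, 92]
194 [250, 247, 246] [99, 98, 100] [81, 76, 75]
196 [250, 247, 246] [92, 91, 92] [76, 72, 71]
198 [250, 247, 245] [90, 89, 90] [77, 72, 71]
```

```bash
python3 - <<'E'
from h import *
F=pickle.load(open("f7.pkl","rb"));u=np.array([.3247,.9458]);v=np.array([.9458,-.3247]);f=F["wrist"]
print("end u",plane(f,[[330,129]],149)[0,:2]@u,plane(f,[[330,127]],143.5)[0,:2]@u)
for n in("scene","side"):
  g=F[n]
  for t in [*range(-84,-60,2),*range(48,66,2)]:
    X=np.r_[u*t+v*609.7,144+3];x,y=proj(g,X)[0];r=cv2.getRectSubPix(g["img"],(1,1),(float(x),float(y)))[0,0];print(n,t,r.tolist(),end=";")
  print()
E
```

```text
end u 57.843493741838074 58.12219508590027
scene -84 [11, 11, 13];scene -82 [11, 12, 13];scene -80 [10, 12, 13];scene -78 [10, 11, 12];scene -76 [10, 11, 12];scene -74 [11, 10, 12];scene -72 [12, 11, 13];scene -70 [13, 12, 14];scene -68 [12, 13, 14];scene -66 [11, 12, 12];scene -64 [11, 10, 11];scene -62 [11, 10, 11];scene 48 [209, 200, 196];scene 50 [207, 198, 194];scene 52 [208, 199, 195];scene 54 [209, 200, 196];scene 56 [201, 192, 189];scene 58 [178, 171, 168];scene 60 [149, 145, 143];scene 62 [115, 111, 109];scene 64 [92, 87, 86];
side -84 [17, 18, 20];side -82 [17, 18, 19];side -80 [18, 18, 20];side -78 [19, 19, 21];side -76 [19, 19, 21];side -74 [17, 19, 20];side -72 [16, 17, 20];side -70 [14, 16, 19];side -68 [15, 17, 19];side -66 [13, 16, 19];side -64 [12, 15, 18];side -62 [10, 14, 18];side 48 [218, 215, 212];side 50 [224, 220, 216];side 52 [218, 213, 209];side 54 [214, 209, 205];side 56 [222, 217, 213];side 58 [193, 181, 170];side 60 [156, 145, 134];side 62 [159, 138, 114];side 64 [160, 132, 99];
```

>>> step_arm([
  {"claw": 5, "delta_pos": [0, 0, 0.7], "turn": 0},
  {"claw": 5, "delta_pos": [0, 0, 0.7], "turn": 0},
  {"claw": 5, "delta_pos": [0, 0, 0], "turn": 0},
  {"claw": 5, "delta_pos": [0, 0, 0], "turn": 0},
])

```text
clock: 9.77
eef_pos: [572.3, -206.0, 134.5]
tcp_rot: [3.141, 0.0, 1.239]
contact_force: [-4.1, 1.6, 10.2]
opening: 0.123
grasp_force: 40.3
```

>>> step_arm([
  {"claw": 5, "delta_pos": [0, 0, -0.7], "turn": 0},
  {"claw": 14, "delta_pos": [0, 0, 0], "turn": 0},
  {"claw": 17, "delta_pos": [0, 0, 0], "turn": 0},
  {"claw": 20, "delta_pos": [0, 0, 0], "turn": 0},
  {"claw": 22, "delta_pos": [0, 0, 0], "turn": 0},
  {"claw": 24, "delta_pos": [0, 0, 0], "turn": 0},
  {"claw": 24, "delta_pos": [0, 0, 0], "turn": 0},
])

```text
clock: 10.35
eef_pos: [572.2, -206.0, 133.9]
tcp_rot: [-3.141, 0.0, 1.239]
contact_force: [0.3, -0.7, -0.4]
opening: 0.279
grasp_force: 0.0
```

```bash
python3 - <<'E'
from h import *
from rig import *
s=sense();print(s["eef_pos"],s["contact_force"],s["opening"]*85.4,s["grasp_force"])
f=grab_frame("wrist");pickle.dump(f,open("w8.pkl","wb"))
g=f["img"]
for r in range(118,136,2):print(r,g[r,330].tolist())
hsv=cv2.cvtColor(g,cv2.COLOR_RGB2HSV)
for rr in(135,150):
  i=np.nonzero(hsv[rr,305:355,1]<40)[0]+305;print(i.min(),i.max())
E
```

```text
[ 572.20921681 -205.99344952  133.9449806 ] [ 0.26301919 -0.69197121 -0.42821474] 23.82993988688009 0.0
118 [49, 81, 167]
120 [49, 82, 168]
122 [48, 83, 170]
124 [48, 85, 174]
126 [67, 91, 159]
128 [134, 128, 133]
130 [238, 232, 230]
132 [250, 247, 245]
134 [250, 247, 246]
315 345
316 345
```

>>> step_arm([
  {"claw": 24, "delta_pos": [0, 0, -3], "turn": 0},
  {"claw": 24, "delta_pos": [0, 0, -8], "turn": 0},
  {"claw": 24, "delta_pos": [0, 0, -14], "turn": 0},
  {"claw": 24, "delta_pos": [0, 0, -20], "turn": 0},
  {"claw": 24, "delta_pos": [0, 0, -25], "turn": 0},
  {"claw": 24, "delta_pos": [0, 0, -25], "turn": 0},
  {"claw": 24, "delta_pos": [0, 0, -15], "turn": 0},
])

```text
clock: 10.98
eef_pos: [573.2, -206.3, 247.7]
tcp_rot: [3.138, 0.0, 1.239]
contact_force: [0.2, -0.9, 0.3]
opening: 0.283
grasp_force: 0.0
```

>>> step_arm([
  {"claw": 40, "delta_pos": [-30, -20, -5], "turn": 0},
  {"claw": 40, "delta_pos": [-30, -20, -5], "turn": 0},
  {"claw": 40, "delta_pos": [0, -10, 0], "turn": 0},
  {"claw": 40, "delta_pos": [0, 0, 0], "turn": 0},
  {"claw": 40, "delta_pos": [0, 0, 0], "turn": 0},
  {"claw": 40, "delta_pos": [0, 0, 0], "turn": 0},
])

```text
clock: 11.48
eef_pos: [506.2, -246.1, 254.4]
tcp_rot: [3.141, -0.0, 1.239]
contact_force: [0.5, -0.0, 0.6]
opening: 0.465
grasp_force: 0.0
```

```bash
python3 - <<'E'
from rig import *
from h import *
for i in range(3):grab_frame("wrist")
f=grab_frame("wrist");pickle.dump(f,open("w9.pkl","wb"));s=sense();print(s["eef_pos"],s["tcp_rot"],s["clock"])
q=proj(f,[[587.7,-166,158],[561.8,-241,158],[574.8,-203,142]]);print(q)
x=int(q[2][0])-130;y=max(0,int(q[2][1])-125);print(x,y)
cv2.imwrite("pics/w9.png",cv2.resize(f["img"][y:y+250,x:x+260],None,fx=2.3,fy=2.3,interpolation=2)[:,:,::-1])
E
```

```text
[ 506.04151876 -245.98166451  253.82210553] [-3.14128544e+00 -1.10850556e-04  1.23974587e+00] 11.6833
[[405.09816443  59.49303555]
 [397.10614655 177.10784677]
 [396.18424666 119.50810398]]
266 0
```

View pics/w9.png

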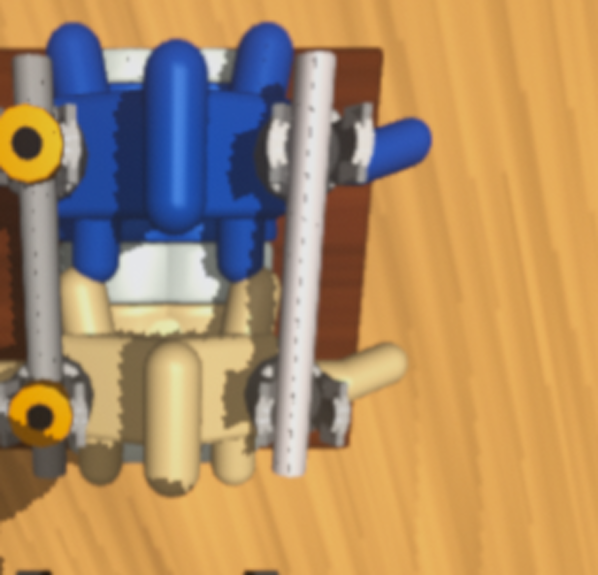

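The wrist view shows the rod in both slots, with ends at (317,55) and (290,475) in the crop. The finished side's rod spans the same rows, 55–475, so the rod is even.

```bash
python3 - <<'E'
from h import *
f=pickle.load(open("w9.pkl","rb"));u=np.array([.3247,.9458]);v=np.array([.9458,-.3247])
def q(x,y,z):
    X=plane(f,[[266+x/2.3,y/2.3]],z)[0,:2];return X.round(1),(X@u).round(1),(X@v).round(1)
print("rod ends",q(317,54,144),q(290,474,144));print("fin rod",q(32,55,144),q(48,475,144))
print("gold caps",q(27,143,160),q(40,416,160));print("heads",q(320,143,158),q(302,413,158))
E
python3 plan.py 436.8 221.2 235 17.1 34
```

```text
rod ends (array([ 595.9, -143.7]), np.float64(57.6), np.float64(610.3)) (array([ 553.4, -266.8]), np.float64(-72.7), np.float64(610.1))
fin rod (array([ 516.5, -116.6]), np.float64(57.5), np.float64(526.4)) (array([ 473.4, -239.7]), np.float64(-73.0), np.float64(525.6))
gold caps (array([ 508. , -140.4]), np.float64(32.1), np.float64(526.0)) (array([ 482.1, -216. ]), np.float64(-47.8), np.float64(526.1))
heads (array([ 587.3, -167.6]), np.float64(32.2), np.float64(609.9)) (array([ 561.4, -242.8]), np.float64(-47.4), np.float64(609.9))
now [ 506.  -246.   253.8] [-3.1413e+00 -1.0000e-04  1.2397e+00] F [ 0.2 -0.1  0.1] op 40.0 g 0.0 t 11.6833 q6 -0.12
0 [30.0, -15.5, 1.3] 0.067
1 [28.8, -17.5, 1.3] 0.067
2 [27.6, -19.4, 1.3] 0.067
3 [26.2, -21.2, 1.3] 0.067
4 [24.7, -22.9, 1.3] 0.067
5 [23.2, -24.5, 1.3] 0.067
6 [21.5, -26.0, 1.3] 0.067
7 [19.7, -27.4, 1.3] 0.067
8 [17.8, -28.7, 1.3] 0.067
9 [15.8, -29.8, 1.3] 0.067
10 [13.8, -30.8, 1.3] 0.067
11 [11.7, -31.7, 1.3] 0.067
12 [9.5, -32.4, 1.3] 0.067
13 [7.3, -32.9, 1.3] 0.067
```

>>> step_arm([
  {"claw": 40, "delta_pos": [30, -15.5, 1.3], "turn": 0.067},
  {"claw": 40, "delta_pos": [28.8, -17.5, 1.3], "turn": 0.067},
  {"claw": 40, "delta_pos": [27.6, -19.4, 1.3], "turn": 0.067},
  {"claw": 40, "delta_pos": [26.2, -21.2, 1.3], "turn": 0.067},
  {"claw": 40, "delta_pos": [24.7, -22.9, 1.3], "turn": 0.067},
  {"claw": 40, "delta_pos": [23.2, -24.5, 1.3], "turn": 0.067},
  {"claw": 40, "delta_pos": [21.5, -26, 1.3], "turn": 0.067},
  {"claw": 40, "delta_pos": [19.7, -27.4, 1.3], "turn": 0.067},
])

```text
clock: 12.35
eef_pos: [465.8, 22.4, 243.6]
tcp_rot: [-3.142, -0.0, 0.7]
contact_force: [-0.7, 1.4, 0.0]
opening: 0.469
grasp_force: 0.0
```

>>> step_arm([
  {"claw": 40, "delta_pos": [17.8, -28.7, 1.3], "turn": 0.067},
  {"claw": 40, "delta_pos": [15.8, -29.8, 1.3], "turn": 0.067},
  {"claw": 40, "delta_pos": [13.8, -30.8, 1.3], "turn": 0.067},
  {"claw": 40, "delta_pos": [11.7, -31.7, 1.3], "turn": 0.067},
  {"claw": 40, "delta_pos": [9.5, -32.4, 1.3], "turn": 0.067},
  {"claw": 40, "delta_pos": [7.3, -32.9, 1.3], "turn": 0.067},
  {"claw": 40, "delta_pos": [0, 0, 30], "turn": 0},
  {"claw": 40, "delta_pos": [0, 0, 30], "turn": 0},
])

```text
clock: 13.02
eef_pos: [437.1, 223.9, 176.4]
tcp_rot: [-3.141, -0.004, 0.304]
contact_force: [0.8, -0.1, -0.8]
opening: 0.47
grasp_force: 0.0
```

>>> step_arm([
  {"claw": 40, "delta_pos": [0, 0, 30], "turn": 0},
  {"claw": 40, "delta_pos": [0, 0, 0], "turn": 0},
  {"claw": 40, "delta_pos": [0, 0, 0], "turn": 0},
  {"claw": 40, "delta_pos": [0, 0, 0], "turn": 0},
  {"claw": 40, "delta_pos": [0, 0, 0], "turn": 0},
  {"claw": 40, "delta_pos": [0, 0, 0], "turn": 0},
])

```text
clock: 13.52
eef_pos: [437.2, 221.2, 147.6]
tcp_rot: [-3.141, -0.003, 0.301]
contact_force: [-1.1, 0.7, 0.0]
opening: 0.468
grasp_force: 0.0
```

```bash
python3 - <<'E'
from rig import *
from h import *
f=grab_frame("wrist");pickle.dump(f,open("w10.pkl","wb"));s=sense();print(s["eef_pos"],s["tcp_rot"],s["clock"])
print("pred",proj(f,[[436.5,221,46],[436.5,221,8]]))
m=mask(f,(12,150,60),(28,255,255));b,l=blobs(m,40);print(b)
q=proj(f,[[436.5,221,46]])[0].astype(int)
im=f["img"][q[1]-30:q[1]+30,q[0]-30:q[0]+30]
k=[(x[0],x[1],x[2]) for x in b]
# ascii of hex top
hs=cv2.cvtColor(im,cv2.COLOR_RGB2HSV)
for r in range(0,60,2):print(q[1]-30+r,"".join("#" if (10<hs[r,c,0]<30 and hs[r,c,1]>140 and hs[r,c,2]>190) else "+" if (10<hs[r,c,0]<30 and hs[r,c,1]>140 and hs[r,c,2]>130) else "-" if (8<hs[r,c,0]<30 and hs[r,c,1]>140) else "." for c in range(60)))
print(q)
E
```

```text
[437.03910602 221.12045552 147.38095918] [-3.14116499e+00 -2.60015429e-03  3.00521859e-01] 13.5667
pred [[328.75479382 206.82072322]
 [328.8960457  193.34907742]]
[(np.int32(167242), [0, 0, 640, 400], [309.5, 183.5]), (np.int32(674), [317, 183, 27, 34], [329.5, 198.6]), (np.int32(133), [162, 353, 17, 20], [169.8, 362.4]), (np.int32(830), [189, 361, 38, 39], [212.7, 384.5]), (np.int32(818), [434, 361, 37, 39], [446.9, 384.6]), (np.int32(82), [487, 360, 12, 14], [492.8, 365.9])]
176 ............................................................
178 ............................................................
180 ............................................................
182 ............................................................
184 ..........................++#+++++++++......................
186 .......................++++##########++++...................
188 .....................++##################++.................
190 ....................+########+++++-+#######+................
192 ...................++###++-----------++#####+...............
194 ...................+###+-----
[... 641 characters left out ...]
.....+#############+....................
216 ...........................######+++........................
218 ............................................................
220 ............................................................
222 ............................................................
224 ............................................................
226 ............................................................
228 ............................................................
230 ............................................................
232 ............................................................
234 ............................................................
[328 206]
```

>>> step_arm([
  {"claw": 40, "delta_pos": [-0.5, 0.4, 14], "turn": 0},
  {"claw": 40, "delta_pos": [0, 0, 22], "turn": 0},
  {"claw": 40, "delta_pos": [0, 0, 25], "turn": 0},
  {"claw": 40, "delta_pos": [0, 0, 22], "turn": 0},
  {"claw": 40, "delta_pos": [0, 0, 16], "turn": 0},
  {"claw": 40, "delta_pos": [0, 0, 10], "turn": 0},
  {"claw": 40, "delta_pos": [0, 0, 4], "turn": 0},
  {"claw": 40, "delta_pos": [0, 0, 0], "turn": 0},
])

```text
clock: 14.23
eef_pos: [435.8, 220.2, 32.8]
tcp_rot: [3.142, 0.0, 0.301]
contact_force: [0.7, 1.0, 1.0]
opening: 0.465
grasp_force: 0.0
```

>>> step_arm([
  {"claw": 40, "delta_pos": [0, 0, 0], "turn": 0},
  {"claw": 36, "delta_pos": [0, 0, 0], "turn": 0},
  {"claw": 32, "delta_pos": [0, 0, 0], "turn": 0},
  {"claw": 28, "delta_pos": [0, 0, 0], "turn": 0},
  {"claw": 26, "delta_pos": [0, 0, 0], "turn": 0},
  {"claw": 26, "delta_pos": [0, 0, 0], "turn": 0},
])

```text
clock: 14.73
eef_pos: [435.9, 220.3, 33.2]
tcp_rot: [-3.142, -0.0, 0.301]
contact_force: [0.1, -0.1, -0.3]
opening: 0.307
grasp_force: 0.0
```

```bash
python3 plan.py 436.6 220.6 31 17.1 20
```

```text
now [435.9 220.3  33.2] [-3.1415e+00 -4.0000e-04  3.0080e-01] F [ 0.1 -0.1 -0.3] op 26.2 g 0.0 t 14.7333 q6 1.73
0 [0.8, -0.0, 2.2] 0.002
```

>>> step_arm([
  {"claw": 26, "delta_pos": [0.8, 0, 2], "turn": 0},
  {"claw": 23, "delta_pos": [0, 0, 0], "turn": 0},
  {"claw": 20, "delta_pos": [0, 0, 0], "turn": 0},
  {"claw": 18, "delta_pos": [0, 0, 0], "turn": 0},
  {"claw": 15, "delta_pos": [0, 0, 0], "turn": 0},
  {"claw": 10, "delta_pos": [0, 0, 0], "turn": 0},
  {"claw": 8, "delta_pos": [0, 0, 0], "turn": 0},
  {"claw": 8, "delta_pos": [0, 0, 0], "turn": 0},
], force=40)

```text
clock: 15.4
eef_pos: [436.5, 220.5, 30.9]
tcp_rot: [3.142, 0.0, 0.301]
contact_force: [-0.4, -1.2, 1.7]
opening: 0.172
grasp_force: 38.9
```

>>> step_arm([
  {"claw": 8, "delta_pos": [0, 0, -4], "turn": 0},
  {"claw": 8, "delta_pos": [0, 0, -10], "turn": 0},
  {"claw": 8, "delta_pos": [0, 0, -25], "turn": 0},
  {"claw": 8, "delta_pos": [0, 0, -38], "turn": 0},
  {"claw": 8, "delta_pos": [0, 0, -40], "turn": 0},
  {"claw": 8, "delta_pos": [0, 0, -40], "turn": 0},
  {"claw": 8, "delta_pos": [0, 0, -40], "turn": 0},
  {"claw": 8, "delta_pos": [0, 0, -20], "turn": 0},
])

```text
clock: 16.07
eef_pos: [437.8, 221.2, 253.7]
tcp_rot: [-3.141, -0.006, 0.301]
contact_force: [0.3, -0.8, -0.3]
opening: 0.171
grasp_force: 39.0
```

```bash
python3 - <<'E'
from rig import *
from h import *
for i in range(4):F={n:grab_frame(n) for n in("wrist","scene","side")}
pickle.dump(F,open("f11.pkl","wb"));P=sense()["eef_pos"]
for n in("scene","side"):
  print(n,proj(F[n],[P-[0,0,18]]),blobs(mask(F[n],(15,170,100),(27,255,255)),5)[0][:9])
E
python3 plan.py 586 -165.8 250 71.1 31
```

```text
scene [[367.41420852 183.03024831]] [(np.int32(27), [237, 140, 7, 7], [239.9, 142.6]), (np.int32(28), [249, 155, 6, 8], [251.6, 158.1]), (np.int32(33), [364, 182, 8, 6], [367.0, 184.9])]
side [[330.93550749 215.10988387]] [(np.int32(31), [360, 109, 6, 8], [362.2, 112.3]), (np.int32(17), [326, 219, 8, 3], [330.0, 219.7])]
now [436.2 220.4 247.1] [3.1414e+00 1.5000e-03 3.0080e-01] F [-0.6 -0.  -0.5] op 14.4 g 38.99538516998291 t 16.6667 q6 1.73
0 [2.0, 29.5, -0.2] -0.067
1 [0.1, 29.6, -0.2] -0.067
2 [-1.9, 29.5, -0.2] -0.067
3 [-3.9, 29.3, -0.2] -0.067
4 [-5.9, 29.0, -0.2] -0.067
5 [-7.8, 28.5, -0.2] -0.067
6 [-9.7, 28.0, -0.2] -0.067
7 [-11.5, 27.2, -0.2] -0.067
8 [-13.3, 26.4, -0.2] -0.067
9 [-15.1, 25.5, -0.2] -0.067
10 [-16.8, 24.4, -0.2] -0.067
11 [-18.4, 23.2, -0.2] -0.067
12 [-19.9, 21.9, -0.2] -0.067
13 [-21.3, 20.5, -0.2] -0.067
```

Cap is in hand. Carrying it across high.

>>> step_arm([
  {"claw": 8, "delta_pos": [2, 29.5, -0.2], "turn": -0.067},
  {"claw": 8, "delta_pos": [0.1, 29.6, -0.2], "turn": -0.067},
  {"claw": 8, "delta_pos": [-1.9, 29.5, -0.2], "turn": -0.067},
  {"claw": 8, "delta_pos": [-3.9, 29.3, -0.2], "turn": -0.067},
  {"claw": 8, "delta_pos": [-5.9, 29, -0.2], "turn": -0.067},
  {"claw": 8, "delta_pos": [-7.8, 28.5, -0.2], "turn": -0.067},
  {"claw": 8, "delta_pos": [-9.7, 28, -0.2], "turn": -0.067},
  {"claw": 8, "delta_pos": [-11.5, 27.2, -0.2], "turn": -0.067},
])

```text
clock: 17.33
eef_pos: [522.2, -1.6, 249.2]
tcp_rot: [-3.141, 0.0, 0.84]
contact_force: [0.4, -0.2, -0.3]
opening: 0.168
grasp_force: 39.1
```

>>> step_arm([
  {"claw": 8, "delta_pos": [-13.3, 26.4, -0.2], "turn": -0.067},
  {"claw": 8, "delta_pos": [-15.1, 25.5, -0.2], "turn": -0.067},
  {"claw": 8, "delta_pos": [-16.8, 24.4, -0.2], "turn": -0.067},
  {"claw": 8, "delta_pos": [-18.4, 23.2, -0.2], "turn": -0.067},
  {"claw": 8, "delta_pos": [-19.9, 21.9, -0.2], "turn": -0.067},
  {"claw": 8, "delta_pos": [-21.3, 20.5, -0.2], "turn": -0.067},
  {"claw": 8, "delta_pos": [0, 0, 0], "turn": 0},
  {"claw": 8, "delta_pos": [0, 0, 0], "turn": 0},
])

```text
clock: 18.0
eef_pos: [585.8, -167.0, 249.9]
tcp_rot: [-3.141, -0.0, 1.236]
contact_force: [-0.1, 0.5, -0.7]
opening: 0.17
grasp_force: 39.1
```

>>> step_arm([
  {"claw": 8, "delta_pos": [0, 0, 12], "turn": 0},
  {"claw": 8, "delta_pos": [0, 0, 14], "turn": 0},
  {"claw": 8, "delta_pos": [0, 0, 10], "turn": 0},
  {"claw": 8, "delta_pos": [0, 0, 5], "turn": 0},
  {"claw": 8, "delta_pos": [0, 0, 3], "turn": 0},
  {"claw": 8, "delta_pos": [0, 0, 0], "turn": 0},
  {"claw": 8, "delta_pos": [0, 0, 0], "turn": 0},
  {"claw": 8, "delta_pos": [0, 0, 0], "turn": 0},
])

```text
clock: 18.67
eef_pos: [586.2, -165.8, 207.3]
tcp_rot: [3.141, -0.0, 1.239]
contact_force: [-0.3, 0.2, 0.7]
opening: 0.17
grasp_force: 39.1
```

```bash
python3 - <<'E'
from rig import *
from h import *
for i in range(3):F={n:grab_frame(n) for n in("wrist","scene","side")}
pickle.dump(F,open("f12.pkl","wb"));s=sense();P=s["eef_pos"];print(P,s["tcp_rot"],s["contact_force"])
u=np.array([.3247,.9458]);v=np.array([.9458,-.3247]);print("u,v",P[:2]@u,P[:2]@v)
for n in("scene","side"):
  print(n,"pred disc",proj(F[n],[P-[0,0,17]]).round(1).tolist(),blobs(mask(F[n],(12,150,60),(28,255,255)),5)[0][1:9])
f=F["wrist"];print("wrist pred",proj(f,[P-[0,0,17],P+[0,0,15],[587.3,-167.3,158]]).round(1).tolist())
x,y=proj(f,[P-[0,0,5]])[0].astype(int)
im=f["img"][y-60:y+40,x-40:x+40];hs=cv2.cvtColor(im,cv2.COLOR_RGB2HSV)
def ch(h,s,v): return "#" if 12<h<30 and s>150 else "b" if 100<h<125 and s>100 else "." if v<45 else "o" if s<60 else " "
for r in range(0,100,2):print(y-60+r,"".join(ch(*hs[r,c].tolist()) for c in range(80)))
print(x-40)
E
```

```text
[ 585.83053482 -165.85585325  206.74963651] [ 3.14150156e+00 -2.28314847e-05  1.23868644e+00] [-0.23873741  0.0870303  -0.11223765]
u,v 33.352708655783175 607.9319153868505
scene pred disc [[223.5, 162.1]] [(np.int32(31), [106, 98, 18, 11], [114.5, 103.2]), (np.int32(5), [77, 116, 5, 5], [79.0, 118.0]), (np.int32(39), [49, 132, 20, 13], [57.8, 138.4]), (np.int32(5), [227, 134, 2, 5], [227.4, 136.0]), (np.int32(38), [202, 142, 9, 8], [206.4, 145.3]), (np.int32(95), [217, 143, 12, 24], [222.3, 155.5]), (np.int32(14), [232, 144, 5, 5], [234.1, 146.4]), (np.int32(36), [249, 155, 6, 8], [251.8, 158.5])]
side pred disc [[321.1, 105.1]] [(np.int32(34), [359, 109, 7, 8], [362.1, 112.7]), (np.int32(36), [343, 124, 7, 7], [345.6, 126.9]), (np.int32(14), [353, 252, 1, 14], [353.0, 258.5]), (np.int32(350), [369, 302, 61, 16], [399.1, 309.5]), (np.int32(15), [64, 386, 15, 13], [71.0, 392.0])]
wrist pred [[326.9, 254.1], [326.4, 288.4], [330.3, 231.9]]
205 bbbbbbbbbbbbbbbbbbbbbbbbbb ooooooooooooooooooooooooooooooooooobbbbbbbbbbbbbbbbbb
207 bbbbbbbbbbbbbbbbbbbbbbbbb oooooooooooooooooooooooooooooooo
[... 3406 characters left out ...]
...ooooooooo....
289 ................ooooo.....############............############.....oooooo.......
291 .................oooo.....###########..............###########.....ooooo........
293 ..................ooo.....###########..............###########.....oooo.........
295 ..........................############.............###########..................
297 ..........................#############..........#############..................
299 ...........................##################################...................
301 ............................  #############################  ...................
303 ............................ooo ########################## oo...................
286
```

```bash
python3 - <<'E'
from h import *
F=pickle.load(open("f12.pkl","rb"));f=F["wrist"];u=np.array([.3247,.9458]);v=np.array([.9458,-.3247])
def q(n,x,y,z,f=f):
    X=plane(f,[[x,y]],z)[0,:2];print(n,"u",(X@u).round(1),"v",(X@v).round(1))
q("hole",330.3,292.3,221.8);q("hextop front/back",330.3,285,221.8) ;q("hex back",330.3,304,221.8)
q("disc front(bottom edge)+11",330.5,233.5,183.8);q("disc front top",330.5,233.5,195.8)
q("head",329.7,231,158);q("headL",306,231,158);q("headR",353.5,231,158)
for n in("scene","side"):
    g=F[n];m=mask(g,(12,120,50),(30,255,255))
    x,y=proj(g,[[585.8,-165.9,190]])[0].astype(int);hs=cv2.cvtColor(g["img"],cv2.COLOR_RGB2HSV)
    print(n,x,y,proj(g,[[*(u*33.35+v*607.9),z] for z in(183.8,195.8,221.8)]).round(1).tolist())
    for r in range(y-22,y+16):print(r,"".join("#" if 12<hs[r,c,0]<30 and hs[r,c,1]>150 else "." if hs[r,c,2]<45 else "b" if hs[r,c,1]>100 and hs[r,c,0]>100 else " " for c in range(x-20,x+20)))
E
```

```text
hole u 31.5 v 609.6
hextop front/back u 35.1 v 609.6
hex back u 25.6 v 609.6
disc front(bottom edge)+11 u 42.5 v 609.8
disc front top u 47.7 v 609.8
head u 33.1 v 609.4
headL u 33.1 v 594.8
headR u 33.0 v 624.1
scene 223 161 [[224.0, 163.5], [223.1, 160.6], [221.1, 154.1]]
139 .......................  ........#####  
140 ....................... .........## ### 
141 ................................   #####
142 ##..............................  ##..##
143 #### .......... ##..............  ######
144 ###### ....... ###.............## ######
145 ########......#####............##  #####
146   ######...... ####........... ##   ####
147 .. #####...... #### .......  ####    #  
148 ....####.......####.......   ## ##      
149 ..... #........####.......              
150 ............... ### ......              
151 ...............  ###.. ...              
152 ...............   ###.. ..              
153  ............... #####. ...             
154 ##...............#.###.  ..             
155 ### ...... .... .#####.. ..             
156 ##### ..   ....  ######. ..             
157 ########   .
[... 1934 characters left out ...]
   ####                    
105                 #####  #                
106                 #########               
107                 ########                
108                  ######                 
109                                         
110                                         
111                                         
112                                         
113                                   bbbbb 
114                                  bbbbbb 
115                                  bbbbbb 
116                                bbbbbbbb 
117                              bbbbbbbbb  
118                             bbbbbbbbb   
119                            bbbbbbbbbbb
```

>>> step_arm([
  {"claw": 8, "delta_pos": [1.5, -0.2, 2], "turn": 0},
  {"claw": 8, "delta_pos": [0, 0, 4], "turn": 0},
  {"claw": 8, "delta_pos": [0, 0, 4], "turn": 0},
  {"claw": 8, "delta_pos": [0, 0, 3], "turn": 0},
  {"claw": 8, "delta_pos": [0, 0, 2.5], "turn": 0},
  {"claw": 8, "delta_pos": [0, 0, 0], "turn": 0},
  {"claw": 8, "delta_pos": [0, 0, 0], "turn": 0},
  {"claw": 8, "delta_pos": [0, 0, 0], "turn": 0},
])

```text
clock: 19.78
eef_pos: [586.2, -164.4, 191.2]
tcp_rot: [3.141, 0.0, 1.239]
contact_force: [0.2, -0.3, 0.2]
opening: 0.165
grasp_force: 39.1
```

```bash
python3 - <<'E'
from rig import *
from h import *
for i in range(4):f=grab_frame("wrist")
s=sense();P=s["eef_pos"];print(P,s["tcp_rot"],s["contact_force"],s["grasp_force"],s["opening"],s["clock"])
u=np.array([.3247,.9458]);v=np.array([.9458,-.3247]);print("u,v",P[:2]@u,P[:2]@v)
hs=cv2.cvtColor(f["img"],cv2.COLOR_RGB2HSV)
for r in range(205,310,4):print(r,"".join("#" if 12<h<30 and S>150 else "b" if h>100 and S>100 else "." if V<45 else "o" if S<60 else " " for h,S,V in hs[r,290:370].tolist()))
g=hs[:,330]
print(proj(f,[P+[0,0,15.1],[587,-167.1,158]]))
E
```

```text
[ 586.26055499 -164.38359624  191.40140183] [ 3.14119051e+00 -3.92341163e-05  1.23874436e+00] [ 0.06974378 -0.41321766 -0.96078749] 39.13398027420044 0.16931383293179572 19.9833
u,v 34.88479688171705 607.8605866115995
205 bbbbbbbbbbbbbbbbbbbbbbbbbbbbbbboooooooooooooooooooobbbbbbbbbbbbbbbbbbbbbbbbbbbbb
209 bbbbbbbbbbbbbbbbbbbbbbbbbb oooooooooooooooooooooooooooobbbbbbbbbbbbbbbbbbbbbbbbb
213 bbbbbbbbbbbbbbbbbbbbbbbooooooooooooooooooooooooooooooooooobbbbbbbbbbbbbbbbbbbbbb
217 bbbbbbbbbbbbbbbbbbbb oooooooooooooooooooooooooooooooooooooooo bbbbbbbbbbbbbbbbbb
221 bbbbbbbbbbbbbbbbbbb oooooooooooooooooooooooooooooooooooooooooo bbbbbbbbbbbbbbbbb
225 bbbbbbbbbbbbbbbbbb ooooooooooooooooooooooooooooooooooooooooooooo                
229 bbbbbbbbbbbbbbbbooooooooooooooooooooooooooooooooooooooooooooooooo               
233 bbbbbbbbbbbbbbbb oooooooooooooooooooo   ooooooooooooooooooooooooo               
237 bbbbbbbbbbbbbbbbooooooooooo  ######################  ooooooooooooo              
241 bbbbbbbbbbbbbbboooooooo ################################# oooooooo              
245 bbbbbbbbbbbbbb ooooo  ######
[... 771 characters left out ...]
########################.....oooooooooooooo...
285 ....ooooooooooooo.....####################################.....oooooooooooooo...
289 ............ooooo.....############............############.....oooooo...........
293 ..............oooo....###########..............###########.....oooo.............
297 .......................############..........#############......................
301 .......................    ############################  .......................
305 .......................       ################   ###      ......................
309 .......................         oooooooooooooooooo     o  ......................
[[326.6338621  288.85957819]
 [330.09830427 244.85277715]]
```

```bash
python3 -c "
from rig import *
print(sign_off())"
```

```text
the job is handed in; nothing more can be done
None
```

I seated the rod at the bottom of both screw-head slots, even at both ends by the wrist camera. I then handed the job in with the gold cap held upright, centred to about 1 mm and about 1 cm above the blue vertebra's screw head, 20 s into the 64 s; sign-off returned no verdict.

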